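Uncover the leaning nipple and hold the quick coupler on it

TASK

Lift the dust guard off the leaning nipple on the metal block and hang it astride the bar of the little rail, left hanging freely. Then take the quick coupler that stands on the bench, press it squarely onto the nipple until it snaps and on until the spring sleeve is fully home, and finish while still gripping the coupler and holding it pressed home against the spring. Leave the flask, the small cup and the drop bottle where they are.

Things in the scene. Friction and masses are not known exactly. Their poses are not given: they have to be found in the camera images.
- block: Fixed aluminium fixture block, 90 (x) x 120 (y) x 40 mm high, on a thin rubber base 98 x 128 mm. Origin at the centre of its underside, z up. It stands on the bench at a varying place and turn; the nipple rises from its top.
- nipple: The nipple on the block: a fixed round steel stem, 17 mm in diameter, 52 mm long, leaning 25 degrees from upright towards the block's +x side. Origin on the stem's axis at its foot (50 mm above the bench), z along the stem outward. Four spring-loaded detent balls stick out 3.5 mm from the stem at z = 34 mm. A spring sleeve (sleeve) rides round its foot.
- sleeve (a joint): Spring sleeve: steel ring, 40 mm across, 8 mm thick, sliding along the stem. 0 = fully out (upper face at z = 22 mm in the nipple's frame), 0.012 m = fully home against its stop (upper face at z = 10 mm). The coupler's mouth pushes it in; it pushes back with 3 N at 0, about 10 N at 0.012, and comes out again when let go.
- guard: Loose dust guard of bent 4 mm steel strip, 120 g, like a small tent open at both x ends: legs 58 mm high, 60 mm long (x), inner faces 60 mm apart (y), 88 mm over the outward feet; gable roof with 30 degree slopes, ridge along x. Origin between the feet at their underside, z up. It starts on the block's top (40 mm up) astride the nipple; lift it straight up.
- guard_ridge (a point): Middle of the guard's inner ridge line, 75 mm above the guard's origin. With the bar running along under the ridge the guard hangs stably, this point about 7 mm above the bar's axis.
- rail: Fixed rail: a horizontal round bar 12 mm in diameter on two posts, the bar running along the rail's own y, 190 mm long, its axis 120 mm above the bench. Origin on the bench under the middle of the bar.
- rail_mid (a point): Middle of the bar, on its axis.
- coupler: Loose quick coupler, 220 g, standing mouth down. Knurled barrel 44 mm across, 0 to 49 mm. Origin: centre of the mouth, z along its axis towards the grip. Bore 20 mm across, 46 mm deep, entry cone 30 mm wide. Pressed on the stem, with the mouth 32 mm from the nipple's origin the balls begin to resist (up to 15 N), at about 21 mm they snap in, at 10 mm it is fully home; let go, it returns to 21.
- flask: Conical glass flask, 63 mm wide, 112 mm high, a bystander. Origin at the centre of its underside.
- cup: Small grey sample cup, 38 mm wide, 37 mm high, a bystander. Origin at the centre of its underside.
- dropbottle: Small clear glass bottle with a stopper, 41 mm wide, 80 mm high, a bystander. Origin at the centre of its underside.
- nipple_tip (a point): End of the stem on its axis, 52 mm from the nipple's origin; the last 6 mm taper to 11 mm diameter.
- guard_tab (a point): Middle of the guard's black upright grip tab: 8 mm thick (guard's y), 30 mm wide (x), from 80 to 112 mm above the feet; this point is at 96 mm.
- coupler_grip (a point): Middle of the coupler's square grip, 72 mm above the mouth: 30 x 30 mm, flats facing its x and y, from 49 to 95 mm, below a black plug 20 mm across that ends at 103 mm. How the coupler is turned about the stem does not matter.
Mind the look-alikes: they are no part of the job. Leave any red look-alike of the guard alone.

How it is judged:
On the way, in this order (a step that is already met when the one before it is completed fails the run):
1. the guard hangs freely astride the bar (x of guard_ridge in the frame of rail between -0.012 and 0.012 m and y of guard_ridge in the frame of rail between -0.07 and 0.07 m and z of guard_ridge in the frame of rail between 0.12 and 0.135 m and angle between guard's own z axis and vertical below 0.35 rad and contact force between guard and the fingers below 0.1 N and contact force between guard and rail above 0.3 N), for 0.2 s.
2. the coupler is snapped onto the nipple, square to it (angle between the z axis of coupler and the z axis of nipple, either way round below 0.12 rad and z of coupler in the frame of nipple below 0.0165 m and value of joint sleeve above 0.005 m and x of coupler in the frame of nipple between -0.004 and 0.004 m and y of coupler in the frame of nipple between -0.004 and 0.004 m), for 0.1 s.
At the end, for the whole second after the job is handed in: Guard hangs still on the bar (ridge within 12 mm sideways, 70 mm along, lean under 20 degrees), untouched by the robot. Coupler still gripped (over 3 N), snapped on, within 4 mm and 0.1 rad of the stem's axis; sleeve in by 8.5 of 12 mm, pushing over 4 N. Bystanders unmoved (value of joint sleeve above 0.0085 m and z of coupler in the frame of nipple below 0.0135 m and x of coupler in the frame of nipple between -0.004 and 0.004 m and y of coupler in the frame of nipple between -0.004 and 0.004 m and angle between the z axis of coupler and the z axis of nipple, either way round below 0.1 rad and contact force between coupler and sleeve above 4 N and contact force between coupler and the fingers above 3 N and x of guard_ridge in the frame of rail between -0.012 and 0.012 m and y of guard_ridge in the frame of rail between -0.07 and 0.07 m and z of guard_ridge in the frame of rail between 0.12 and 0.135 m and angle between guard's own z axis and vertical below 0.35 rad and linear speed of guard below 0.03 m/s and contact force between guard and the arm below 0.1 N and contact force between guard and the fingers below 0.1 N); the arm keeps its last pose, push and grip.
It fails at once if a bystander is pushed away or tipped (distance of any of flask, cup, dropbottle from where it was at the start of the episode above 0.03 m or angle between any of flask, cup, dropbottle's own z axis and vertical above 0.5 rad).
It also fails if it takes over 64 s, if anything falls off the work surface, if the arm or the gripper's body presses on something with over 40 N, if the wrist force passes 120 N, or if a joint passes its speed limit or range.

ROBOT

A 6-joint arm with a two-finger parallel gripper is mounted at the origin on a cart in front of the work surface, level with it; the furniture and walls round the work are solid. World frame = base frame: x ahead of the robot, y to its left, z up, the work surface at z = 0. Lengths are in m, angles in rad, forces in N, time in s.
With the tool pointing down it reaches from about 0.375 to 0.75 m from the base axis. Payload 9 kg.
Tool frame: the origin (TCP) lies midway between the tips of the shut fingers; the grasp point (between the pads) lies ctrl.grip_point_offset behind it (ctrl.grip_point_offset is the distance from the TCP to the grasp point, in m); z points along the fingers, y is the direction in which the jaws open and shut (so a half turn about z gives the same grasp; the last joint's range is limited). The gripper opens to 85 mm and grips with 20 to 120 N. Pads are 22 mm wide; open, the fingers measure 114 mm over their backs; the gripper's body (76 mm by 85 mm) begins 54 mm behind the grasp point. The pads swing forward as they close: fully open they stand 13 mm farther back than shut.
Start: joints at [-1.517, 0.104, 0.097, 1.564, 0, 1.353], TCP at [0.161, -0.578, 0.231] pointing down, gripper open.
Joint ranges: [-2.99, 2.99], [-0.84, 1.86], [-1.1, 1.16], [-1.84, 2.11], [-1.51, 1.56], [-3.14, 3.14]. Speed limits (rad/s): [2.22, 2.22, 2.57, 3.14, 3.14, 3.14].

INTERFACE

Orientations are given as a 3x3 rotation matrix whose columns are the frame's x, y, z axes.
In Python, from rig import ctrl, vision, ticket gives the robot as it stands.
- The arm moves only by the tool servo_tool, never from a script. Its arguments are lists of equal length, an entry for each row: "xyz": the shift along the tool's x, y, z scaled (see below), a list of three; "rot": the turn, a rotation vector about the tool's x, y, z scaled (see below), a list of three; "gripper": the opening, from -1 (shut) to 1 (fully open), so that 0 is half open. A call has 1 to 8 rows; each row shifts and turns the pose as measured when the row begins, along the tool's axes as they then stand; what a row does not reach is not made up. The controller multiplies each number of a shift by 400 mm and each number of a turn by 1.5 rad. A row lasts 1/12 s, in which the tool goes at most 41.7 mm and 7.16 degrees, less where a joint would pass 70% of its speed; a pose out of reach is approached as far as the arm can. A call with a number of a shift or a turn outside -1 to 1 is refused whole. A call with a gripper value outside its range is refused whole. The fingers move at their own pace and stop on an object; "force" is the grip in N (left out, the last holds). Time passes only in rows, so rows that do not move let the fingers close. It gives the time, the measured TCP pose, the force and the opening at its end, in the units of the state.
- ctrl.get_obs(): the state, without advancing time (a new reading comes with each control period).
- vision.camera(name): name is "scene" or "top" or "wrist"; returns the picture (384x512x3 uint8, red, green, blue); there is no depth.
- vision.camera_params(name): a dict with "fovy" (degrees; the focal length in pixels is half the picture's height over the tangent of half this angle, whatever the lens; pixels are square), "cx", "cy" (the principal point, pixels), "extrinsics" (4x4, takes a point from camera to world coordinates); the wrist camera has in their place "hand_eye" (4x4, takes a point from camera to tool coordinates, whose origin is the TCP and whose axes are the flange's). Camera axes: x right, y up, looking along -z (the intrinsics and any distortion apply to the point x, -y, -z); pixel columns grow to the right and rows downward; lengths in m; the calibration is good to about 2 mm. A picture is of the moment at which its call begins: read the wrist's pose just before it. camera_params takes no time and is no camera call.
- ticket.job_done(): hands the job in, once; it reports no verdict.
The state is a dict: "time_s": time; "qpos": joint angles; "qvel": joint speeds; "joint_torque": joint torques, N m; "tcp_pos": TCP position; "orientation": TCP orientation; "wrist_force": force on the tool from outside, world axes, zero at the start; "moment": the same for the moment, N m; "opening": opening from 0.0 (shut) to 1.0 (fully open).
Only numpy, scipy, OpenCV 4.12 (cv2) and the standard library are available. Lean on these libraries where they do the work, as an engineer would, in place of code of your own. Each camera call takes 0.05 s, during which the arm holds its last target.

## Working session

There is one attempt and no reset: what is moved stays moved. The work goes in short steps, Python scripts to look and compute and a tool call to move; the robot and the scene stay as the last step left them, time stands still between calls to the robot, and variables do not carry over. Pictures are saved under pics/ and viewed, and the job is handed in when it is done.

Besides the shell and the picture viewer there is one more tool, called after "Emit:" as a command line: name --argument value ..., lists and objects as JSON in quotes. servo_tool: Moves the arm, as the interface text tells. Its arguments: {"type":"object","properties":{"xyz":{"type":"array"},"rot":{"type":"array"},"gripper":{"type":"array"},"force":{"type":"number"}},"required":["xyz","rot","gripper"]}

```bash
mkdir -p pics; ls; python3 - <<'E'
from rig import ctrl, vision, ticket
import cv2, numpy as np
o=ctrl.get_obs(); print(o); print(ctrl.grip_point_offset)
for n in ("scene","top","wrist"):
    im=vision.camera(n); cv2.imwrite(f"pics/{n}0.png",im[:,:,::-1])
    print(n,vision.camera_params(n))
E
```

```text
pics
{'time_s': 0.0, 'qpos': array([-1.51669851e+00,  1.04715733e-01,  9.64703576e-02,  1.56388167e+00,
        1.28277179e-06,  1.35304308e+00]), 'qvel': array([ 0.0001245 ,  0.00031008,  0.0022936 , -0.00073869, -0.00082865,
       -0.00118527]), 'joint_torque': array([-1.00108649e-03, -5.56935239e+01,  5.03644109e+01,  1.71633193e-02,
       -4.50500747e-04,  5.86644440e-07]), 'tcp_pos': array([ 0.16106977, -0.57763855,  0.23051329]), 'orientation': array([[ 9.63275519e-01,  2.68514933e-01, -7.06729662e-05],
       [ 2.68514787e-01, -9.63274646e-01,  1.32884116e-03],
       [ 2.88736219e-04, -1.29901690e-03, -9.99999115e-01]]), 'wrist_force': array([ 0.29235407,  0.28562796, -0.41114437]), 'moment': array([-0.0549418 , -0.00125602, -0.00031886]), 'opening': 0.9971882008725311}
0.0187
scene {'fovy': 54.0307652437753, 'cx': 257.78207176011716, 'cy': 196.1989558402372, 'extrinsics': array([[-0.66787586,  0.39747884, -0.6292475 , -0.15660454],
       [-0.74420052, -0.3448706 ,  0.57204009,  0.60088   ],
       [ 0.01036487,  0.85033807,  0.52613471,  0.65264393],
       [ 0.        ,  0.        ,  0.        ,  1.        ]])}
top {'fovy': 57.14441144290292, 'cx': 250.06720629252305, 'cy': 189.11463274645303, 'extrinsics': array([[-0.02580893,  0.99394728, -0.10678342,  0.43121735],
       [-0.99938905, -0.02313583,  0.02619658,  0.01653742],
       [ 0.0235675 ,  0.10739428,  0.99393714,  0.95559099],
       [ 0.        ,  0.        ,  0.        ,  1.        ]])}
wrist {'fovy': 67.1326602705186, 'cx': 253.21017700930975, 'cy': 191.89798875297822, 'hand_eye': array([[-5.10553211e-04,  9.50619292e-01,  3.10358988e-01,
         7.91072971e-02],
       [ 9.99999801e-01,  6.00354315e-04, -1.93824851e-04,
        -1.46673075e-03],
       [-3.70579001e-04,  3.10358828e-01, -9.50619409e-01,
        -1.42622028e-01],
       [ 0.00000000e+00,  0.00000000e+00,  0.00000000e+00,
         1.00000000e+00]])}
```

View pics/scene0.png

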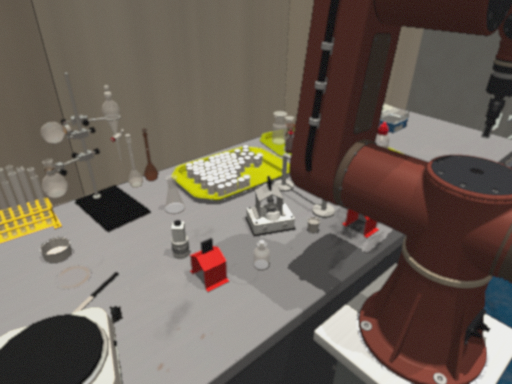

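View pics/top0.png

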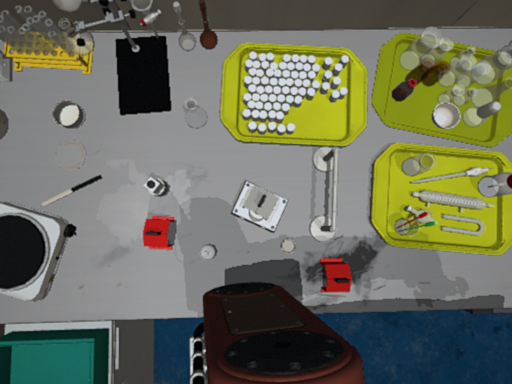

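View pics/wrist0.png

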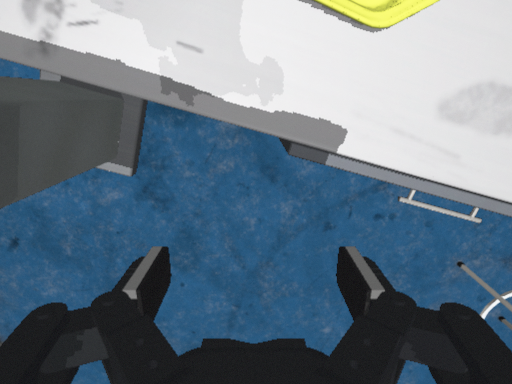

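```bash
cat > h.py <<'E'
import numpy as np, cv2
from rig import ctrl, vision, ticket
def K(n):
    p=vision.camera_params(n); f=192/np.tan(np.radians(p["fovy"]/2)); return p,f
def ray(n,u,v,T=None):
    p,f=K(n); E=p["extrinsics"] if T is None else T
    d=np.array([(u-p["cx"])/f,-(v-p["cy"])/f,-1.0]); d=E[:3,:3]@d
    return E[:3,3],d/np.linalg.norm(d)
def onz(n,u,v,z,T=None):
    c,d=ray(n,u,v,T); return c+d*(z-c[2])/d[2]
def proj(n,X,T=None):
    p,f=K(n); E=p["extrinsics"] if T is None else T
    q=E[:3,:3].T@(np.asarray(X,float)-E[:3,3]); return np.array([p["cx"]+f*q[0]/-q[2],p["cy"]-f*q[1]/-q[2]])
def wristT(o=None):
    o=o or ctrl.get_obs(); T=np.eye(4); T[:3,:3]=o["orientation"]; T[:3,3]=o["tcp_pos"]
    return T@vision.camera_params("wrist")["hand_eye"]
def tri(rays):
    A=np.zeros((3,3)); b=np.zeros(3)
    for c,d in rays:
        M=np.eye(3)-np.outer(d,d); A+=M; b+=M@c
    X=np.linalg.solve(A,b)
    return X,[np.linalg.norm((np.eye(3)-np.outer(d,d))@(X-c)) for c,d in rays]
def crop(im,x0,y0,x1,y1,s,fn):
    c=cv2.resize(im[y0:y1,x0:x1],None,fx=s,fy=s,interpolation=cv2.INTER_CUBIC); cv2.imwrite(fn,c)
E
python3 - <<'E'
from h import *
t=cv2.imread("pics/top0.png"); s=cv2.imread("pics/scene0.png")
crop(t,130,140,350,300,3.5,"pics/tc.png"); crop(s,160,180,400,300,3.3,"pics/sc.png")
for nm,u,v,z in [("block",259,204,.04),("tab",262,201,.15),("coupler",157,184,.1),("railpost1",325,158,0),("railpost2",322,230,0),("bar1",333,150,.12),("bar2",330,236,.12),("flask",195,115,0),("drop",208,252,.04),("cup",288,245,.037),("red1",159,233,.05),("red2",336,275,.05)]:
    print(nm,onz("top",u,v,z).round(3))
E
```

```text
block [ 0.49 -0.03  0.04]
tab [ 0.49  -0.031  0.15 ]
coupler [0.541 0.22  0.1  ]
railpost1 [ 0.616 -0.218  0.   ]
railpost2 [ 0.418 -0.2    0.   ]
bar1 [ 0.612 -0.209  0.12 ]
bar2 [ 0.405 -0.192  0.12 ]
flask [0.745 0.139 0.   ]
drop [0.37  0.104 0.04 ]
cup [ 0.382 -0.102  0.037]
red1 [0.422 0.226 0.05 ]
red2 [ 0.305 -0.219  0.05 ]
```

View pics/tc.png

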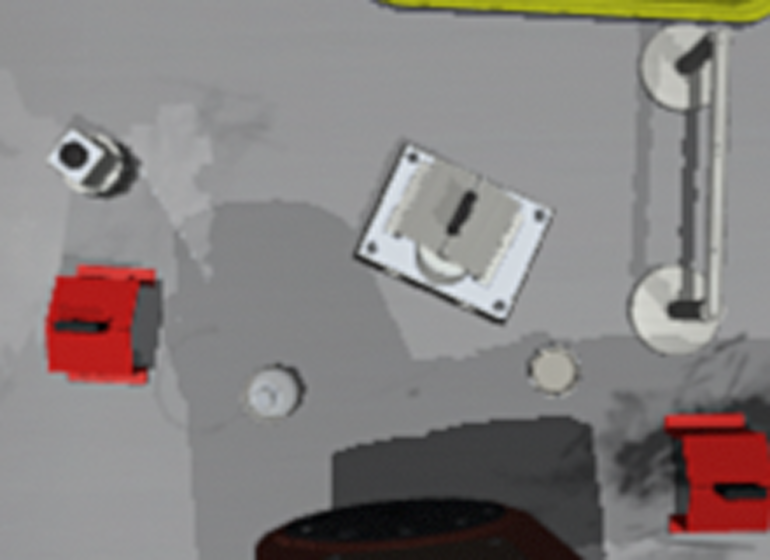

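View pics/sc.png

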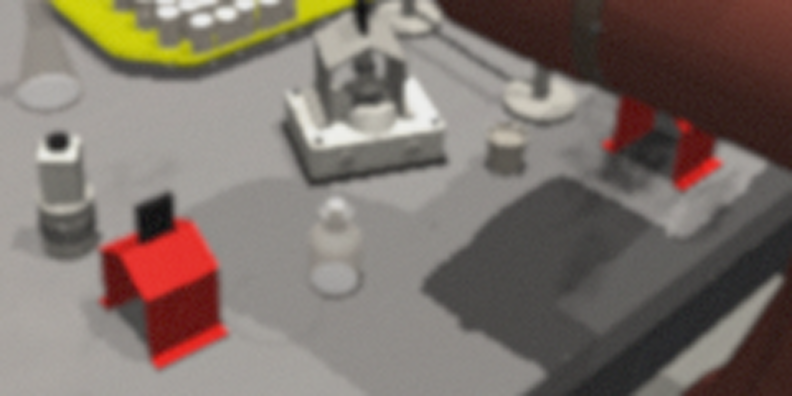

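```bash
cat >> h.py <<'E'
from scipy.spatial.transform import Rotation as R
def plan(pos,Rm,o=None):
    """print total shift (tool axes, units), total turn, for simple move; and rows for combined move"""
    o=o or ctrl.get_obs(); p=o["tcp_pos"]; Q=o["orientation"]
    w=R.from_matrix(Q.T@Rm).as_rotvec(); d=np.asarray(pos)-p
    print("t %.2f dist mm %.1f turn deg %.1f"%(o["time_s"],1e3*np.linalg.norm(d),np.degrees(np.linalg.norm(w))))
    print(" tool shift units now-axes",(Q.T@d/.4).round(4),"goal-axes",(Rm.T@d/.4).round(4)," turn units",(w/1.5).round(4))
def planrows(pos,Rm,n,o=None):
    o=o or ctrl.get_obs(); p=o["tcp_pos"]; Q=o["orientation"]
    w=R.from_matrix(Q.T@Rm).as_rotvec()/n; d=(np.asarray(pos)-p)/n
    for i in range(n):
        print(" row",(Q.T@d/.4).round(3),(w/1.5).round(3)); Q=Q@R.from_rotvec(w).as_matrix()
def down(yaw):
    # tool pointing down, tool x at yaw
    x=np.array([np.cos(yaw),np.sin(yaw),0]); z=np.array([0,0,-1.]); return np.column_stack([x,np.cross(z,x),z])
E
python3 - <<'E'
from h import *
P=lambda a,z:onz("top",130+a[0]/3.5,140+a[1]/3.5,z)
c=[P(a,.04) for a in [(403,142),(553,210),(503,323),(357,253)]]
print(np.array(c).round(4)); 
for i in range(4): d=c[(i+1)%4]-c[i]; print(np.linalg.norm(d).round(4),np.degrees(np.arctan2(d[1],d[0])).round(1))
print(np.mean(c,0))
a=P((453,233),.15);b=P((471,195),.15); print(a,b,np.degrees(np.arctan2(*(b-a)[1::-1])))
o=ctrl.get_obs(); print(np.degrees(np.arctan2(o["orientation"][1,0],o["orientation"][0,0])))
E
```

```text
[[ 0.5524  0.0047  0.04  ]
 [ 0.4987 -0.1059  0.04  ]
 [ 0.416  -0.0658  0.04  ]
 [ 0.4703  0.0408  0.04  ]]
0.1229 -115.9
0.0919 154.1
0.1196 63.0
0.0897 -23.7
[ 0.48435861 -0.03154056  0.04      ]
[ 0.47710501 -0.02507796  0.15      ] [ 0.5017512  -0.03761093  0.15      ] -26.95404893190785
15.574775879334036
```

```bash
python3 - <<'E'
from h import *
planrows([.489,-.031,.27],down(np.radians(155)),24)
E
```

```text
row [ 0.048 -0.046 -0.004] [-0.    -0.    -0.068]
 row [ 0.053 -0.041 -0.004] [-0.    -0.    -0.068]
 row [ 0.056 -0.035 -0.004] [-0.    -0.    -0.068]
 row [ 0.06  -0.029 -0.004] [-0.    -0.    -0.068]
 row [ 0.062 -0.023 -0.004] [-0.    -0.    -0.068]
 row [ 0.064 -0.017 -0.004] [-0.    -0.    -0.068]
 row [ 0.066 -0.01  -0.004] [-0.    -0.    -0.068]
 row [ 0.066 -0.003 -0.004] [-0.    -0.    -0.068]
 row [ 0.066  0.003 -0.004] [-0.    -0.    -0.068]
 row [ 0.066  0.01  -0.004] [-0.    -0.    -0.068]
 row [ 0.064  0.017 -0.004] [-0.    -0.    -0.068]
 row [ 0.062  0.023 -0.004] [-0.    -0.    -0.068]
 row [ 0.06   0.029 -0.004] [-0.    -0.    -0.068]
 row [ 0.056  0.035 -0.004] [-0.    -0.    -0.068]
 row [ 0.052  0.041 -0.004] [-0.    -0.    -0.068]
 row [ 0.048  0.046 -0.004] [-0.    -0.    -0.068]
 row [ 0.043  0.05  -0.004] [-0.    -0.    -0.068]
 row [ 0.038  0.055 -0.004] [-0.    -0.    -0.068]
 row [ 0.032  0.058 -0.004] [-0.    -0.    -0.068]
 row [ 0.026  0.061 -0.004] [-0.    -0.    -0.068]
 row [ 0.02   0.063 -0.004] [-0.    -0.    -0.068]
 row [ 0.013  0.065 -0.004] [-0.    -0.    -0.068]
 row [ 0.007  0.066 -0.004] [-0.    -0.    -0.068]
 row [-0.     0.066 -0.004] [-0.    -0.    -0.068]
```

Emit:
servo_tool --xyz '[[0.048, -0.046, -0.015], [0.053, -0.041, -0.015], [0.056, -0.035, -0.015], [0.06, -0.029, -0.01], [0.062, -0.023, -0.01], [0.064, -0.017, -0.01], [0.066, -0.01, -0.01], [0.066, -0.003, -0.01]]' --rot '[[0, 0, -0.068], [0, 0, -0.068], [0, 0, -0.068], [0, 0, -0.068], [0, 0, -0.068], [0, 0, -0.068], [0, 0, -0.068], [0, 0, -0.068]]' --gripper '[1, 1, 1, 1, 1, 1, 1, 1]'

```text
time_s: 0.82
tcp_pos: [0.2682, -0.3883, 0.2651]
orientation: [[0.44, 0.898, -0.002], [0.898, -0.44, 0.008], [0.007, -0.005, -1.0]]
wrist_force: [1.2, -0.7, -0.5]
opening: 1.0
```

```bash
python3 - <<'E'
from h import *
print(ctrl.get_obs()["tcp_pos"])
planrows([.489,-.031,.27],down(np.radians(155)),16)
E
```

```text
[ 0.26824218 -0.38826208  0.26513166]
 row [ 0.065  0.006 -0.   ] [ 0.    -0.    -0.066]
 row [ 0.064  0.013 -0.   ] [ 0.    -0.    -0.066]
 row [ 0.063  0.019 -0.   ] [ 0.    -0.    -0.066]
 row [ 0.061  0.025 -0.   ] [ 0.    -0.    -0.066]
 row [ 0.058  0.031 -0.001] [ 0.    -0.    -0.066]
 row [ 0.054  0.037 -0.001] [ 0.    -0.    -0.066]
 row [ 0.05   0.042 -0.001] [ 0.    -0.    -0.066]
 row [ 0.046  0.047 -0.001] [ 0.    -0.    -0.066]
 row [ 0.041  0.051 -0.001] [ 0.    -0.    -0.066]
 row [ 0.036  0.055 -0.001] [ 0.    -0.    -0.066]
 row [ 0.03   0.058 -0.001] [ 0.    -0.    -0.066]
 row [ 0.024  0.061 -0.001] [ 0.    -0.    -0.066]
 row [ 0.018  0.063 -0.001] [ 0.    -0.    -0.066]
 row [ 0.012  0.065 -0.001] [ 0.    -0.    -0.066]
 row [ 0.005  0.065 -0.001] [ 0.    -0.    -0.066]
 row [-0.001  0.066 -0.001] [ 0.    -0.    -0.066]
```

Emit:
servo_tool --xyz '[[0.065, 0.006, 0], [0.064, 0.013, 0], [0.063, 0.019, 0], [0.061, 0.025, 0], [0.058, 0.031, 0], [0.054, 0.037, 0], [0.05, 0.042, 0], [0.046, 0.047, 0]]' --rot '[[0, 0, -0.066], [0, 0, -0.066], [0, 0, -0.066], [0, 0, -0.066], [0, 0, -0.066], [0, 0, -0.066], [0, 0, -0.066], [0, 0, -0.066]]' --gripper '[1, 1, 1, 1, 1, 1, 1, 1]'

```text
time_s: 1.48
tcp_pos: [0.3789, -0.198, 0.2665]
orientation: [[-0.367, 0.93, -0.001], [0.93, 0.367, 0.008], [0.008, 0.002, -1.0]]
wrist_force: [-0.4, 0.2, 0.1]
opening: 1.002
```

Emit:
servo_tool --xyz '[[0.041, 0.051, 0], [0.036, 0.055, 0], [0.03, 0.058, 0], [0.024, 0.061, 0], [0.018, 0.063, 0], [0.012, 0.065, 0], [0.005, 0.065, 0], [0, 0.066, 0]]' --rot '[[0, 0, -0.066], [0, 0, -0.066], [0, 0, -0.066], [0, 0, -0.066], [0, 0, -0.066], [0, 0, -0.066], [0, 0, -0.066], [0, 0, -0.066]]' --gripper '[1, 1, 1, 1, 1, 1, 1, 1]'

```text
time_s: 2.15
tcp_pos: [0.4826, -0.0027, 0.2668]
orientation: [[-0.935, 0.354, -0.001], [0.354, 0.935, 0.008], [0.004, 0.007, -1.0]]
wrist_force: [0.8, -0.0, -0.5]
opening: 1.002
```

```bash
python3 - <<'E'
from h import *
o=ctrl.get_obs(); print(o["tcp_pos"],o["qpos"].round(2))
plan([.489,-.031,.26],down(np.radians(155)))
np.save("T1.npy",wristT(o)); cv2.imwrite("pics/w1.png",vision.camera("wrist")[:,:,::-1])
cv2.imwrite("pics/s1.png",vision.camera("scene")[:,:,::-1])
crop(cv2.imread("pics/s1.png"),150,150,420,330,2.9,"pics/s1c.png")
E
```

```text
[ 0.48258139 -0.0027401   0.26681172] [-0.28 -0.24 -0.17  1.65  0.01  0.08]
t 2.15 dist mm 29.8 turn deg 4.3
 tool shift units now-axes [-0.0401 -0.0605  0.0165] goal-axes [-0.0444 -0.0572  0.017 ]  turn units [ 0.0043 -0.0028  0.0498]
```

View pics/w1.png

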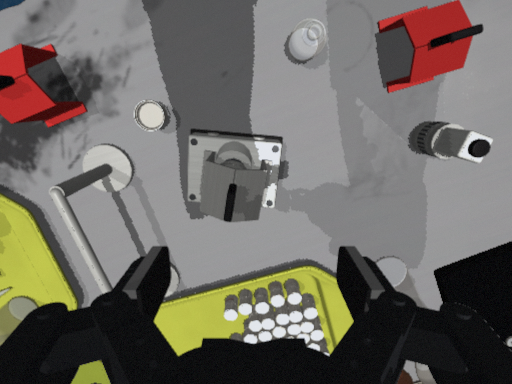

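View pics/s1c.png

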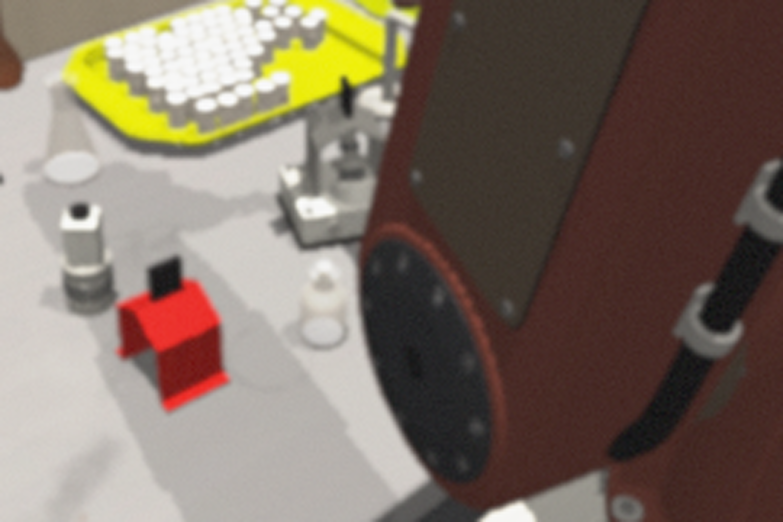

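The wrist picture shows the grey guard on the block with its black tab at (231,202). The red look-alikes are at (40,85) and (430,45), the coupler at (455,145), and the bar runs from (57,193). I choose the grey guard and check it in a close crop.

```bash
python3 - <<'E'
from h import *
im=cv2.imread("pics/w1.png"); crop(im,170,110,310,240,5,"pics/w1c.png")
T=np.load("T1.npy")
g=im.max(2); m=((g<45)*255).astype(np.uint8); m[:170]=0;m[240:]=0;m[:,:200]=0;m[:,280:]=0
n,l,st,ce=cv2.connectedComponentsWithStats(m); print(st,ce.round(1))
t0=cv2.imread("pics/top0.png");g=t0.max(2); m2=((g<45)*255).astype(np.uint8); m2[:180]=0;m2[225:]=0;m2[:,:240]=0;m2[:,285:]=0
n,l2,st,ce=cv2.connectedComponentsWithStats(m2); print(st,ce.round(1))
E
```

```text
[[     0      0    512    384 196322]
 [   224    184     13     37    286]] [[255.5 191.5]
 [229.7 202.2]]
[[     0      0    512    384 196589]
 [   258    195      7     11     17]
 [   247    220      1      1      1]
 [   249    221      1      1      1]] [[255.5 191.5]
 [261.6 200.3]
 [247.  220. ]
 [249.  221. ]]
```

View pics/w1c.png

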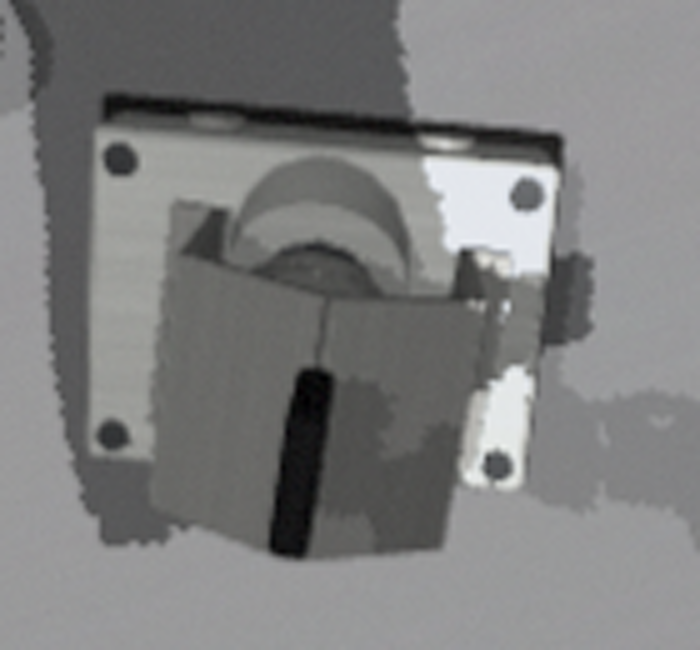

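```bash
python3 - <<'E'
from h import *
T=np.load("T1.npy")
W=lambda a,z:onz("wrist",170+a[0]/5,110+a[1]/5,z,T)
far=W((290,552),.152); near=W((316,372),.120); print(far,near,"mid",(far+near)/2, np.degrees(np.arctan2(*(near-far)[1::-1])),np.linalg.norm((far-near)[:2]))
print("blob",onz("wrist",229.7,202.2,.136,T))
h=[W(a,.04) for a in [(120,160),(527,193),(497,465),(112,436)]]; print(np.array(h).round(4),np.mean(h,0))
for i in range(4):
    d=h[(i+1)%4]-h[i]; print(np.linalg.norm(d).round(4),np.degrees(np.arctan2(d[1],d[0])).round(2))
# ridge end near (z=.1196 outer)
r=W((327,298),.1196); print("ridge near",r, "yaw to far tab", np.degrees(np.arctan2(*(r-far)[1::-1])))
print("top tab",tri([ray("top",261.6,200.3),ray("wrist",229.7,202.2,T)]))
for n in [(57,193),]: print(onz("wrist",*n,.12,T))
E
```

```text
[ 0.50403933 -0.03527799  0.152     ] [ 0.48025571 -0.0223309   0.12      ] mid [ 0.49214752 -0.02880444  0.136     ] 151.437458660157 0.02707929030649373
blob [ 0.4922739  -0.02993921  0.136     ]
[[ 0.4306 -0.0611  0.04  ]
 [ 0.4752  0.0328  0.04  ]
 [ 0.5423  0.0006  0.04  ]
 [ 0.4974 -0.0937  0.04  ]] [ 0.4863833 -0.0303503  0.04     ]
0.104 64.56
0.0744 -25.7
0.1044 -115.45
0.0744 154.01
ridge near [ 0.46646442 -0.01435929  0.1196    ] yaw to far tab 150.89444809381573
top tab (array([ 0.49291294, -0.03100284,  0.13302774]), [np.float64(0.0005394461022329892), np.float64(0.0005394461022329968)])
[ 0.42322722 -0.19843128  0.12      ]
```

```bash
python3 - <<'E'
from h import *
planrows([.4922,-.030,.20],down(np.radians(153)),4)
E
```

```text
row [-0.012 -0.015  0.041] [ 0.001 -0.001  0.019]
 row [-0.012 -0.015  0.042] [ 0.001 -0.001  0.019]
 row [-0.013 -0.014  0.042] [ 0.001 -0.001  0.019]
 row [-0.013 -0.014  0.042] [ 0.001 -0.001  0.019]
```

Emit:
servo_tool --xyz '[[-0.012, -0.015, 0.041], [-0.012, -0.015, 0.042], [-0.013, -0.014, 0.042], [-0.013, -0.014, 0.042], [0, 0, 0]]' --rot '[[0.001, -0.001, 0.019], [0.001, -0.001, 0.019], [0.001, -0.001, 0.019], [0.001, -0.001, 0.019], [0, 0, 0]]' --gripper '[1, 1, 1, 0.3, 0.2]'

```text
time_s: 2.67
tcp_pos: [0.4925, -0.0305, 0.1975]
orientation: [[-0.888, 0.46, 0.002], [0.46, 0.888, -0.0], [-0.002, 0.001, -1.0]]
wrist_force: [-0.9, 0.2, -0.5]
opening: 0.744
```

```bash
python3 - <<'E'
from h import *
print(ctrl.get_obs()["orientation"].round(3))
planrows([.4922,-.030,.122],down(np.radians(153)),5)
E
```

```text
[[-0.888  0.46   0.002]
 [ 0.46   0.888 -0.   ]
 [-0.002  0.001 -1.   ]]
 row [0.    0.    0.038] [ 0.     0.    -0.001]
 row [0.    0.    0.038] [ 0.     0.    -0.001]
 row [0.    0.    0.038] [ 0.     0.    -0.001]
 row [0.    0.    0.038] [ 0.     0.    -0.001]
 row [0.    0.    0.038] [ 0.     0.    -0.001]
```

Emit:
servo_tool --xyz '[[0, 0, 0.04], [0, 0, 0.04], [0, 0, 0.04], [0, 0, 0.04], [0, 0, 0.025]]' --rot '[[0, 0, 0], [0, 0, 0], [0, 0, 0], [0, 0, 0], [0, 0, 0]]' --gripper '[0.1, 0.0, -0.2, -0.3, -0.3]' --force 40

```text
time_s: 3.08
tcp_pos: [0.493, -0.0324, 0.1258]
orientation: [[-0.887, 0.462, 0.006], [0.462, 0.887, -0.002], [-0.006, 0.001, -1.0]]
wrist_force: [0.8, -0.4, 0.6]
opening: 0.348
```

```bash
python3 - <<'E'
from h import *
o=ctrl.get_obs(); print(o["tcp_pos"]); cv2.imwrite("pics/w2.png",vision.camera("wrist")[:,:,::-1])
E
```

```text
[ 0.4930099  -0.03237184  0.12578105]
```

View pics/w2.png

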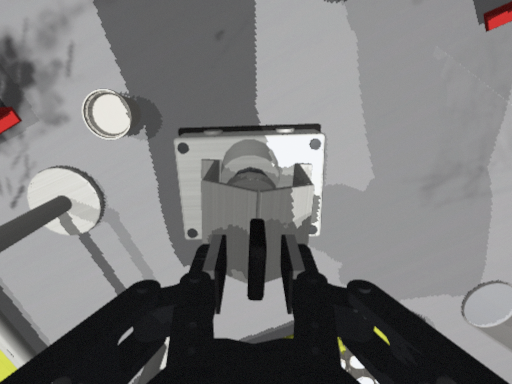

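The tab at (257,260) sits centred between the fingers at x = 222 and x = 288, so I lower a little and close.

Emit:
servo_tool --xyz '[[0, 0, 0.009], [0, 0, 0], [0, 0, 0], [0, 0, 0], [0, 0, 0], [0, 0, 0]]' --rot '[[0, 0, 0], [0, 0, 0], [0, 0, 0], [0, 0, 0], [0, 0, 0], [0, 0, 0]]' --gripper '[-0.5, -1, -1, -1, -1, -1]' --force 40

```text
time_s: 3.63
tcp_pos: [0.4932, -0.0326, 0.1239]
orientation: [[-0.887, 0.462, 0.006], [0.462, 0.887, -0.002], [-0.006, 0.001, -1.0]]
wrist_force: [0.9, -0.3, -2.7]
opening: 0.084
```

Emit:
servo_tool --xyz '[[0, 0, -0.015], [0, 0, -0.035], [0, 0, -0.05], [0, 0, -0.055], [0, 0, -0.06], [0, 0, -0.06], [0, 0, -0.06], [0, 0, -0.03]]' --rot '[[0, 0, 0], [0, 0, 0], [0, 0, 0], [0, 0, 0], [0, 0, 0], [0, 0, 0], [0, 0, 0], [0, 0, 0]]' --gripper '[-1, -1, -1, -1, -1, -1, -1, -1]'

```text
time_s: 4.3
tcp_pos: [0.4902, -0.0315, 0.2769]
orientation: [[-0.887, 0.462, 0.002], [0.462, 0.887, -0.0], [-0.002, 0.001, -1.0]]
wrist_force: [0.1, 0.5, -1.0]
opening: 0.087
```

```bash
python3 - <<'E'
from h import *
o=ctrl.get_obs(); print(o["tcp_pos"]); np.save("T3.npy",wristT(o)); 
for n in("wrist","top","scene"): cv2.imwrite(f"pics/{n}3.png",vision.camera(n)[:,:,::-1])
E
```

```text
[ 0.49018507 -0.03149283  0.27685153]
```

View pics/wrist3.png

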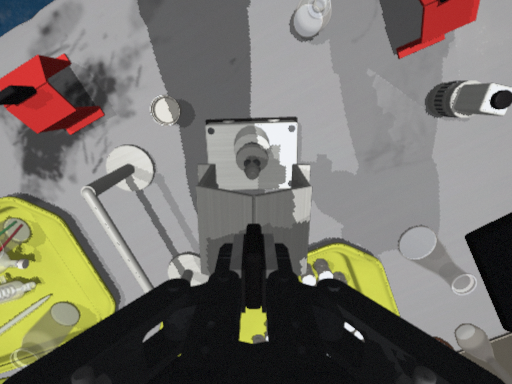

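View pics/top3.png

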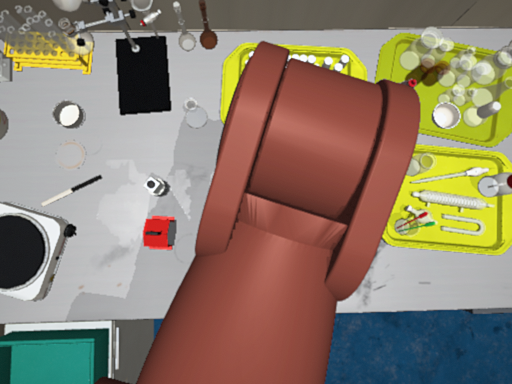

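View pics/scene3.png

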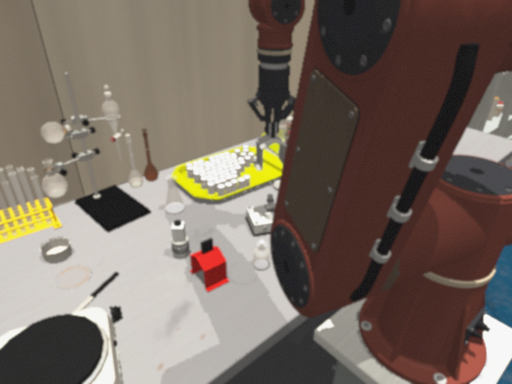

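```bash
python3 - <<'E'
from h import *
t=cv2.imread("pics/top0.png")
crop(t,305,140,355,245,5.5,"pics/rail_top.png")
g=t.max(2).astype(int)
for v in range(146,236,8): print(v,g[v,326:344])
w=cv2.imread("pics/wrist3.png"); crop(w,75,140,215,300,4,"pics/rail_w.png")
E
```

```text
146 [114 112  95  70  73  71  68  72  87 100  94  83  78  81  85  87  89  89]
154 [144  91  52  49  53  50  46  76 128 173 188 168 149 147 148 147 148 148]
162 [127 104 103 104 150 191 174 134 134 180 192 159 141 149 148 148 147 147]
170 [147 102  95  92 118 134 113 110 146 183 186 152 137 148 149 148 149 148]
178 [ 87  81  85 121 154 155 130 118 161 185 176 148 140 150 152 151 151 151]
186 [ 86  82  85 119 154 153 130 127 178 193 167 149 149 150 150 149 150 149]
194 [ 84  82  87 121 153 141 120 136 183 196 159 143 150 151 150 151 151 151]
202 [ 83  85 121 154 154 130 112 149 183 186 152 139 150 152 151 151 150 150]
210 [ 82  85 122 155 154 130 117 156 178 175 149 142 152 152 152 152 152 151]
218 [103 107 151 178 147 115 127 184 200 165 148 151 151 151 151 153 152 152]
226 [ 51  49  54  58  69 102 139 186 197 160 145 151 153 152 153 153 152 152]
234 [198 196 196 195 194 194 194 183 154 143 154 155 154 155 153 148 144 148]
```

View pics/rail_top.png

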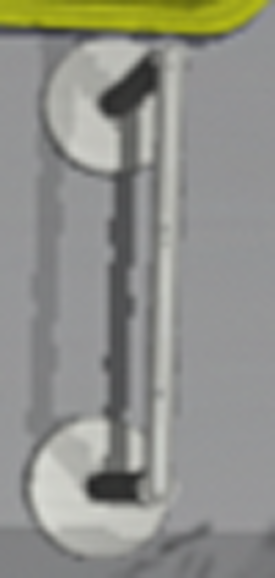

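View pics/rail_w.png

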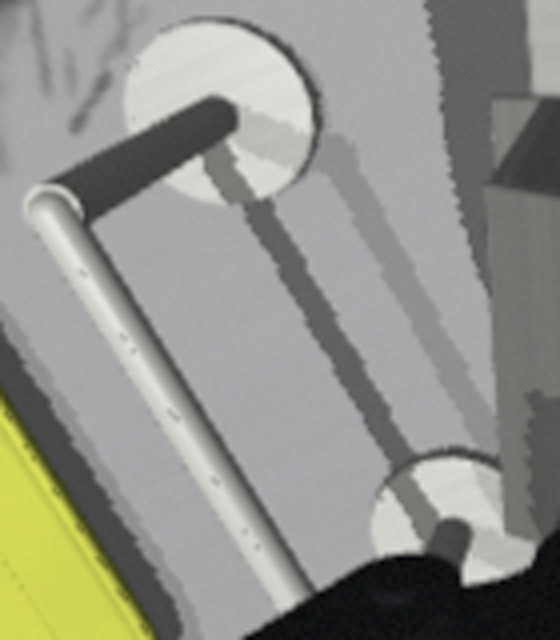

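```bash
python3 - <<'E'
from h import *
T=np.load("T3.npy")
P=[onz("top",335.9,148.7,.12),onz("top",334.9,190,.12),onz("top",333.3,230.9,.12)]
Wp=[onz("wrist",87.,191.7,.12,T),onz("wrist",148,287.5,.12,T)]
for p in P+Wp: print(p.round(4))
d=P[0]-P[2]; print(np.linalg.norm(d),np.degrees(np.arctan2(d[1],d[0])),(P[0]+P[2])/2)
d=Wp[1]-Wp[0]; print(np.linalg.norm(d),np.degrees(np.arctan2(d[1],d[0])))
print(tri([ray("top",333.3,230.9),ray("wrist",87.,191.7,T)]))
# guard inspect in wrist view
w=cv2.imread("pics/wrist3.png"); crop(w,185,90,325,300,3.5,"pics/g3.png")
E
```

```text
[ 0.6148 -0.2165  0.12  ]
[ 0.5141 -0.2088  0.12  ]
[ 0.4169 -0.2     0.12  ]
[ 0.4218 -0.1991  0.12  ]
[ 0.5552 -0.2096  0.12  ]
0.19858138960695318 -4.77279601630967 [ 0.5158807  -0.20823087  0.12      ]
0.1338273673571819 -4.501052909077372
(array([ 0.41937151, -0.20006755,  0.11891443]), [np.float64(0.002461065463552238), np.float64(0.0024610654635524275)])
```

View pics/g3.png

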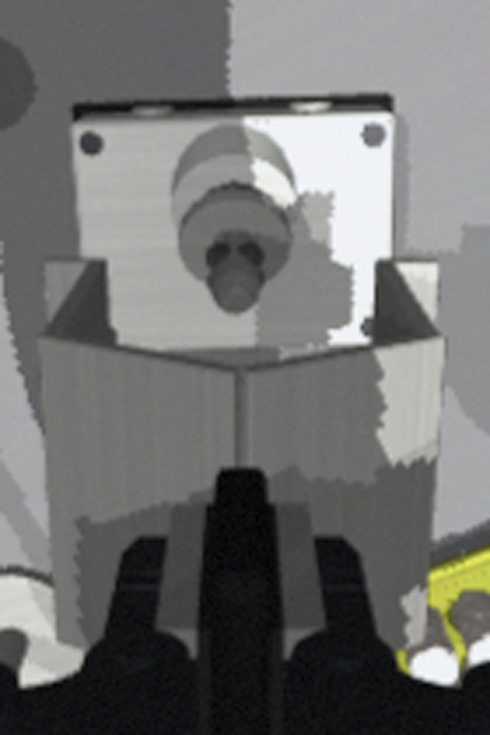

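```bash
python3 - <<'E'
from h import *
planrows([.517,-.2074,.27],down(np.radians(175.4)),8)
E
```

```text
row [-0.033 -0.045  0.001] [ 0.     0.    -0.033]
 row [-0.031 -0.046  0.001] [ 0.     0.    -0.033]
 row [-0.028 -0.048  0.001] [ 0.     0.    -0.033]
 row [-0.026 -0.049  0.001] [ 0.     0.    -0.033]
 row [-0.023 -0.051  0.001] [ 0.     0.    -0.033]
 row [-0.021 -0.052  0.001] [ 0.     0.    -0.033]
 row [-0.018 -0.053  0.001] [ 0.     0.    -0.033]
 row [-0.015 -0.053  0.001] [ 0.     0.    -0.033]
```

Emit:
servo_tool --xyz '[[-0.033, -0.045, 0.001], [-0.031, -0.046, 0.001], [-0.028, -0.048, 0.001], [-0.026, -0.049, 0.001], [-0.023, -0.051, 0.001], [-0.021, -0.052, 0.001], [-0.018, -0.053, 0.001], [-0.015, -0.053, 0.001]]' --rot '[[0, 0, -0.033], [0, 0, -0.033], [0, 0, -0.033], [0, 0, -0.033], [0, 0, -0.033], [0, 0, -0.033], [0, 0, -0.033], [0, 0, -0.033]]' --gripper '[-1, -1, -1, -1, -1, -1, -1, -1]'

```text
time_s: 5.12
tcp_pos: [0.5153, -0.2087, 0.2585]
orientation: [[-0.998, 0.061, -0.011], [0.061, 0.998, 0.008], [0.012, 0.008, -1.0]]
wrist_force: [0.3, 0.5, -1.5]
opening: 0.09
```

Emit:
servo_tool --xyz '[[0, 0, 0]]' --rot '[[0, 0, 0]]' --gripper '[-1]'

```text
time_s: 5.2
tcp_pos: [0.5148, -0.2116, 0.2558]
orientation: [[-0.998, 0.06, -0.014], [0.06, 0.998, 0.009], [0.014, 0.008, -1.0]]
wrist_force: [-0.1, -0.2, -2.3]
opening: 0.082
```

```bash
python3 - <<'E'
from h import *
o=ctrl.get_obs(); np.save("T4.npy",wristT(o)); cv2.imwrite("pics/w4.png",vision.camera("wrist")[:,:,::-1])
plan([.517,-.2074,.22],down(np.radians(175.4)))
E
```

```text
t 5.25 dist mm 35.9 turn deg 1.4
 tool shift units now-axes [-0.0073  0.006   0.0892] goal-axes [-0.0059  0.007   0.0892]  turn units [ 0.0063 -0.01    0.0118]
```

View pics/w4.png

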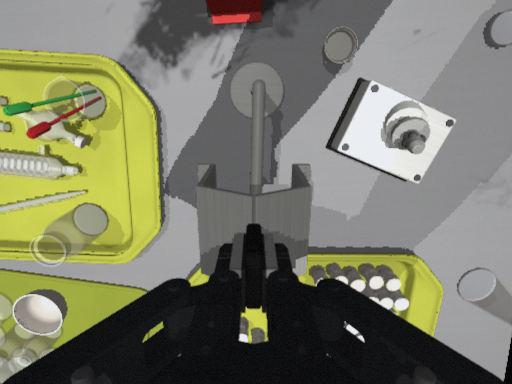

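The wrist picture shows the guard hanging straight in the jaws, its ridge at x = 254. The bar runs under it from (259,88) to (256,190), and the bare nipple is at (410,138).

```bash
python3 - <<'E'
from h import *
T=np.load("T4.npy"); w=cv2.imread("pics/w4.png"); crop(w,185,70,325,220,4,"pics/w4c.png"); crop(w,325,70,465,190,5,"pics/w4n.png")
for v in (90,110,140,170,185): print(v,w.max(2)[v,244:274])
E
```

```text
90 [130 133 131 130 132 126 112 107  95  96 106 110 116 121 127 124 114 109
 105  92  87  98 128 128 128 128 126 128 127 127]
110 [130 129 130 132 130 131 128 121  96 101 107 113 120 123 126 117 111 106
 101  89  87 100 101 102 100 100 102 101  99  96]
140 [ 99  99 101  98  98 100  95  85  96 104 112 116 121 124 120 112 108 101
  90  88  97  99  99  98  98  99 101  94  73  76]
170 [ 98  99  99 100  99  97  96  93 103 111 116 118 123 122 110 109 102  90
  86  98 100  98  99  96  98  92  76  74  76  72]
185 [ 97  97  98  98  99  91  70  76  81  84  88  91  96  91  88  85  82  76
  71  99 145 146 145 145 146 145 144 142 145 144]
```

View pics/w4c.png

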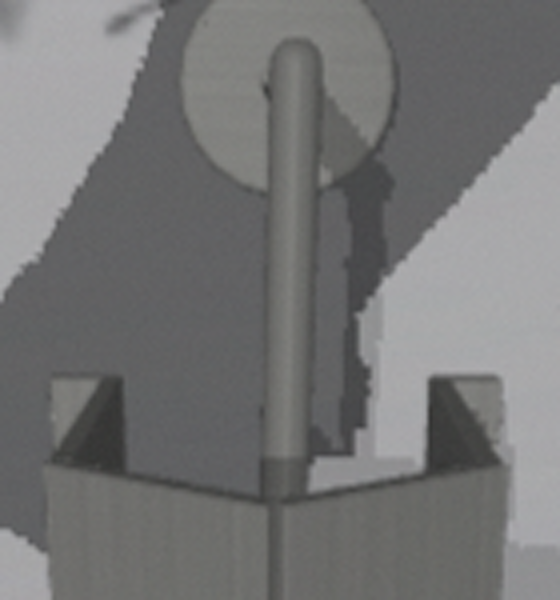

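View pics/w4n.png

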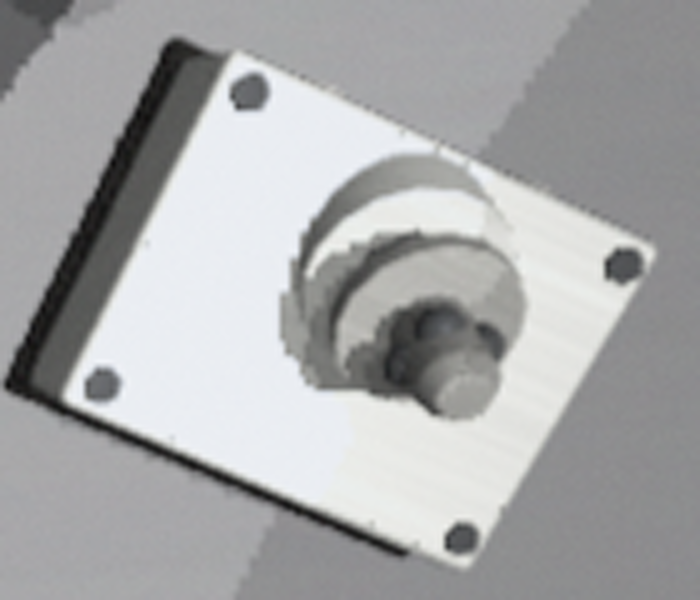

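```bash
python3 - <<'E'
from h import *
T=np.load("T4.npy"); o=ctrl.get_obs(); Q=o["orientation"];p=o["tcp_pos"]
B=[onz("wrist",258.1,110,.12,T),onz("wrist",257.,170,.12,T),onz("wrist",258.5,95,.12,T)]
for b in B: print(b.round(4),(Q.T@(b-p)).round(4))
d=B[0]-B[1]; print(np.degrees(np.arctan2(d[1],d[0])))
r=[onz("wrist",253.5,196,.2514,T)]; r.append(onz("wrist",185+276/4,70+598/4,.2514,T))
for b in r: print(b.round(4),(Q.T@(b-p)).round(4))
# nipple
W=lambda a,z:onz("wrist",325+a[0]/5,70+a[1]/5,z,T)
h=[W(a,.04) for a in [(249,91),(623,265),(461,538),(102,384)]]; print(np.array(h).round(4),np.mean(h,0).round(4))
for i in range(4):
    dd=h[(i+1)%4]-h[i]; print(np.linalg.norm(dd).round(4),np.degrees(np.arctan2(dd[1],dd[0])).round(2))
tipz=.05+.052*np.cos(np.radians(25)); tip=W((466,394),tipz); 
ax=np.radians(-25.5); lean=np.array([np.sin(np.radians(25))*np.cos(ax),np.sin(np.radians(25))*np.sin(ax),np.cos(np.radians(25))])
print("tip",tip,"foot",tip-.052*lean,lean)
T3=np.load("T3.npy"); print("tip w3",onz("wrist",185+237/3.5,90+294/3.5,tipz,T3))
print("tri",tri([ray("wrist",325+466/5,70+394/5,T),ray("wrist",185+237/3.5,90+294/3.5,T3)]))
E
```

```text
[ 0.4439 -0.2005  0.12  ] [0.0689 0.0037 0.1368]
[ 0.5009 -0.2048  0.12  ] [0.0118 0.003  0.1359]
[ 0.4308 -0.1994  0.12  ] [0.0821 0.004  0.137 ]
175.6981596392384
[ 0.4848 -0.2085  0.2514] [ 0.0296 -0.0004  0.0047]
[ 0.4984 -0.209   0.2514] [ 0.016  -0.0001  0.0045]
[[ 0.4299 -0.0605  0.04  ]
 [ 0.4756  0.0332  0.04  ]
 [ 0.5422  0.001   0.04  ]
 [ 0.4967 -0.0928  0.04  ]] [ 0.4861 -0.0298  0.04  ]
0.1043 64.01
0.074 -25.77
0.1043 -115.88
0.0742 154.25
tip [ 0.4940185  -0.03430744  0.097128  ] foot [ 0.47418315 -0.02484646  0.05      ] [ 0.38144902 -0.18194185  0.90630779]
tip w3 [ 0.49293952 -0.0327937   0.097128  ]
tri (array([ 0.49397243, -0.0330643 ,  0.09479611]), [np.float64(0.0004822245652675835), np.float64(0.00048222456526769063)])
```

```bash
python3 - <<'E'
from h import *
planrows([.517,-.2062,.16],down(np.radians(175.4)),6)
E
```

```text
row [-0.002  0.001  0.04 ] [ 0.001 -0.002  0.002]
 row [-0.001  0.001  0.04 ] [ 0.001 -0.002  0.002]
 row [-0.001  0.001  0.04 ] [ 0.001 -0.002  0.002]
 row [-0.001  0.001  0.04 ] [ 0.001 -0.002  0.002]
 row [-0.001  0.002  0.04 ] [ 0.001 -0.002  0.002]
 row [-0.001  0.002  0.04 ] [ 0.001 -0.002  0.002]
```

Emit:
servo_tool --xyz '[[-0.004, 0.007, 0.02], [-0.002, 0.003, 0.04], [-0.001, 0.001, 0.04], [-0.001, 0, 0.04], [0, 0, 0.04], [0, 0, 0.04]]' --rot '[[0.003, -0.005, 0.006], [0.003, -0.005, 0.006], [0, 0, 0], [0, 0, 0], [0, 0, 0], [0, 0, 0]]' --gripper '[-1, -1, -1, -1, -1, -1]'

```text
time_s: 5.75
tcp_pos: [0.5163, -0.201, 0.1615]
orientation: [[-0.996, 0.086, -0.002], [0.086, 0.996, 0.003], [0.002, 0.003, -1.0]]
wrist_force: [0.4, 0.7, -1.1]
opening: 0.084
```

```bash
python3 - <<'E'
from h import *
plan([.517,-.2062,.137],down(np.radians(175.4)))
E
```

```text
t 5.75 dist mm 25.1 turn deg 0.4
 tool shift units now-axes [-0.003  -0.0131  0.0613] goal-axes [-0.0028 -0.0129  0.0614]  turn units [ 0.002  -0.0012 -0.0038]
```

Emit:
servo_tool --xyz '[[-0.002, -0.01, 0.01], [0, -0.002, 0.012], [0, 0, 0.012], [0, 0, 0]]' --rot '[[0, 0, -0.003], [0, 0, 0], [0, 0, 0], [0, 0, 0]]' --gripper '[-1, -1, -1, -1]'

```text
time_s: 6.08
tcp_pos: [0.5139, -0.2019, 0.1418]
orientation: [[-0.997, 0.081, -0.008], [0.081, 0.997, 0.008], [0.009, 0.008, -1.0]]
wrist_force: [-0.4, 0.6, -2.2]
opening: 0.086
```

```bash
python3 - <<'E'
from h import *
o=ctrl.get_obs(); T=wristT(o); np.save("T5.npy",T); w=vision.camera("wrist")[:,:,::-1]; cv2.imwrite("pics/w5.png",w); crop(w,185,70,325,220,4,"pics/w5c.png")
plan([.517,-.2062,.137],down(np.radians(175.4)))
E
```

```text
t 6.13 dist mm 7.5 turn deg 0.6
 tool shift units now-axes [-0.0083 -0.0099  0.0135] goal-axes [-0.0082 -0.0098  0.0136]  turn units [ 0.0049 -0.0056 -0.0004]
```

View pics/w5c.png

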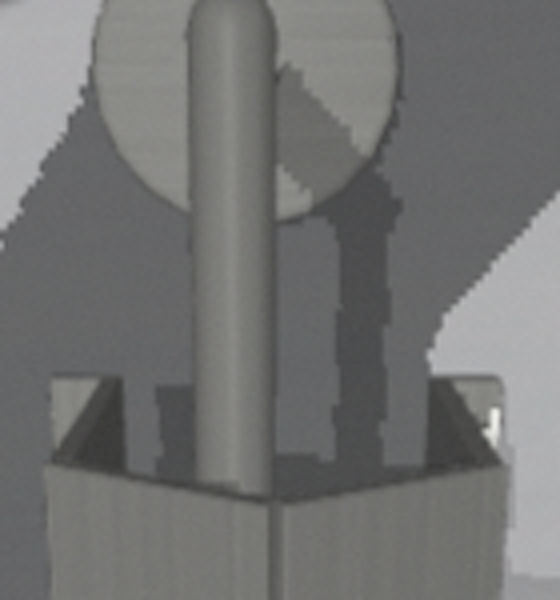

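```bash
python3 - <<'E'
from h import *
T=np.load("T5.npy"); o=ctrl.get_obs(); Q=o["orientation"];p=o["tcp_pos"]
for u,v in [(243.2,190),(185+235/4,70+300/4),(185+231/4,70+100/4)]:
    b=onz("wrist",u,v,.12,T); print(b.round(4),(Q.T@(b-p)).round(4))
b=onz("wrist",253.5,70+502/4,.1418-.084+.0796,T); print(b.round(4),(Q.T@(b-p)).round(4))
E
```

```text
[ 0.4854 -0.2043  0.12  ] [ 0.0282 -0.0047  0.0227]
[ 0.4587 -0.2015  0.12  ] [ 0.055  -0.0041  0.0229]
[ 0.4318 -0.1996  0.12  ] [ 0.082  -0.0044  0.0231]
[ 0.4836 -0.1981  0.1374] [0.0306 0.0014 0.0053]
```

Emit:
servo_tool --xyz '[[-0.006, -0.014, -0.004]]' --rot '[[0.003, -0.004, 0]]' --gripper '[-1]'

```text
time_s: 6.22
tcp_pos: [0.5161, -0.2074, 0.1444]
orientation: [[-0.997, 0.08, -0.002], [0.08, 0.997, 0.003], [0.002, 0.003, -1.0]]
wrist_force: [0.5, -0.3, -2.1]
opening: 0.083
```

Emit:
servo_tool --xyz '[[-0.003, -0.004, 0]]' --rot '[[0.002, -0.002, 0]]' --gripper '[-1]'

```text
time_s: 6.3
tcp_pos: [0.5178, -0.2102, 0.1455]
orientation: [[-0.997, 0.081, 0.002], [0.081, 0.997, -0.002], [-0.003, -0.001, -1.0]]
wrist_force: [0.7, -0.5, -2.4]
opening: 0.09
```

Emit:
servo_tool --xyz '[[0, 0.004, 0.006], [0, 0.002, 0.008]]' --rot '[[0, 0, 0], [0, 0, 0]]' --gripper '[-1, -1]'

```text
time_s: 6.47
tcp_pos: [0.5193, -0.2091, 0.1417]
orientation: [[-0.997, 0.082, 0.006], [0.081, 0.997, -0.004], [-0.006, -0.004, -1.0]]
wrist_force: [1.0, -0.2, -1.7]
opening: 0.085
```

```bash
python3 - <<'E'
from h import *
o=ctrl.get_obs(); T=wristT(o); np.save("T5.npy",T); w=vision.camera("wrist")[:,:,::-1]; cv2.imwrite("pics/w6.png",w); crop(w,185,70,325,220,4,"pics/w6c.png")
o=ctrl.get_obs(); print(o["tcp_pos"],o["wrist_force"])
E
```

```text
[ 0.51904874 -0.20885363  0.14097639] [-0.03483891 -0.08542091 -1.68474084]
```

View pics/w6c.png

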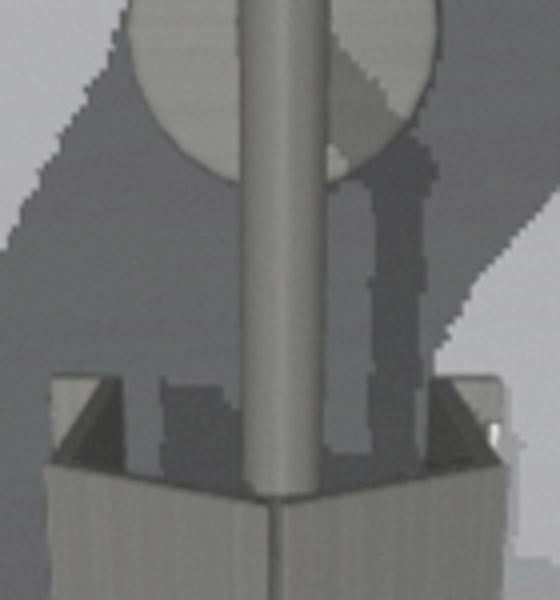

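The bar (crop x = 282) now lies under the ridge (275) to about 1 mm. I lower the last few mm.

Emit:
servo_tool --xyz '[[0, 0.003, 0.008], [0, 0.001, 0.006]]' --rot '[[0, 0, 0], [0, 0, 0]]' --gripper '[-1, -1]'

```text
time_s: 6.68
tcp_pos: [0.5194, -0.2072, 0.1353]
orientation: [[-0.997, 0.081, 0.006], [0.081, 0.997, -0.004], [-0.006, -0.003, -1.0]]
wrist_force: [-0.3, -0.4, -1.8]
opening: 0.089
```

Emit:
servo_tool --xyz '[[0, 0, 0.005]]' --rot '[[0, 0, 0]]' --gripper '[-1]'

```text
time_s: 6.77
tcp_pos: [0.5194, -0.207, 0.133]
orientation: [[-0.997, 0.081, 0.006], [0.081, 0.997, -0.004], [-0.006, -0.003, -1.0]]
wrist_force: [-0.1, 0.5, 14.8]
opening: 0.089
```

Emit:
servo_tool --xyz '[[0, 0, 0.004]]' --rot '[[0, 0, 0]]' --gripper '[-1]'

```text
time_s: 6.85
tcp_pos: [0.5198, -0.2077, 0.1326]
orientation: [[-0.997, 0.081, 0.007], [0.081, 0.997, -0.006], [-0.007, -0.005, -1.0]]
wrist_force: [-4.3, -1.8, 18.7]
opening: 0.093
```

Emit:
servo_tool --xyz '[[0, 0, -0.003], [0, 0, 0], [0, 0, 0], [0, 0, 0]]' --rot '[[0, 0, 0], [0, 0, 0], [0, 0, 0], [0, 0, 0]]' --gripper '[-1, -0.6, -0.4, -0.4]'

```text
time_s: 7.18
tcp_pos: [0.5201, -0.2079, 0.1343]
orientation: [[-0.997, 0.081, 0.008], [0.081, 0.997, -0.007], [-0.008, -0.006, -1.0]]
wrist_force: [0.3, 0.5, -0.2]
opening: 0.298
```

```bash
python3 - <<'E'
from h import *
o=ctrl.get_obs(); print(o["tcp_pos"],o["wrist_force"],o["opening"]); w=vision.camera("wrist")[:,:,::-1]; cv2.imwrite("pics/w7.png",w)
E
```

```text
[ 0.52012602 -0.20789891  0.13432329] [ 0.32402927  0.45315431 -0.18681977] 0.2983044666374676
```

View pics/w7.png

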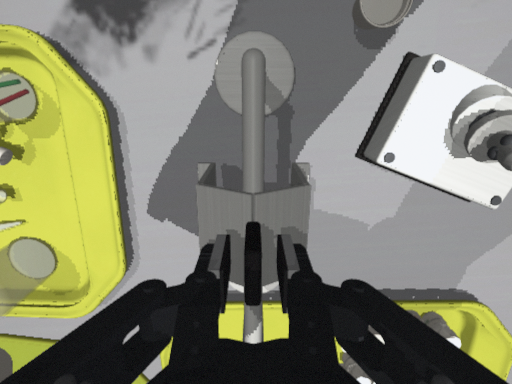

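The guard sits on the bar with its ridge in line (254) and the jaws are off the tab. I rise clear.

Emit:
servo_tool --xyz '[[0, 0, -0.004], [0, 0, -0.02], [0, 0, -0.04], [0, 0, -0.06], [0, 0, -0.06], [0, 0, -0.06], [0, 0, -0.02], [0, 0, 0]]' --rot '[[0, 0, 0], [0, 0, 0], [0, 0, 0], [0, 0, 0], [0, 0, 0], [0, 0, 0], [0, 0, 0], [0, 0, 0]]' --gripper '[-0.2, 0, 0, 0, 0, 0, 0, 0]'

```text
time_s: 7.9
tcp_pos: [0.518, -0.2061, 0.2452]
orientation: [[-0.997, 0.081, 0.005], [0.081, 0.997, -0.004], [-0.005, -0.004, -1.0]]
wrist_force: [0.1, 0.6, -0.4]
opening: 0.5
```

```bash
python3 - <<'E'
from h import *
o=ctrl.get_obs(); print(o["tcp_pos"],o["qpos"].round(2)); np.save("T8.npy",wristT(o))
for n in("wrist","scene"): cv2.imwrite(f"pics/{n}8.png",vision.camera(n)[:,:,::-1])
E
```

```text
[ 0.51795639 -0.20608869  0.24515164] [-0.61 -0.03 -0.02  1.58 -0.   -0.53]
```

View pics/wrist8.png

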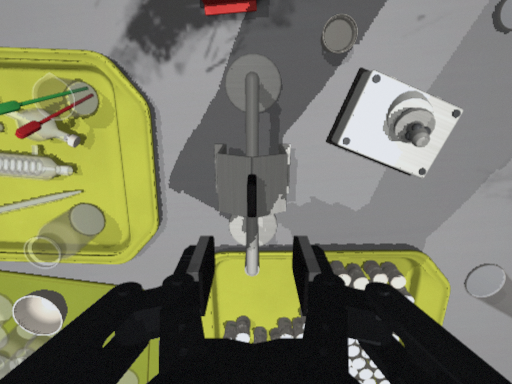

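View pics/scene8.png

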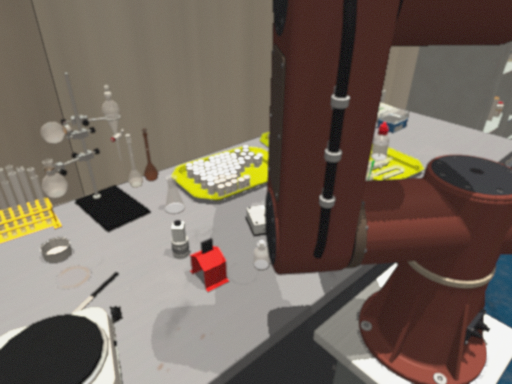

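The wrist picture shows the guard astride the bar and level, with its tab at (252,197) on the ridge line. Next I measure the coupler.

```bash
python3 - <<'E'
from h import *
t=cv2.imread("pics/top0.png"); crop(t,135,165,185,205,12,"pics/cp_t.png")
w=cv2.imread("pics/wrist3.png"); crop(w,412,60,512,140,6,"pics/cp_w.png")
E
```

```text
(no output)
```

View pics/cp_t.png

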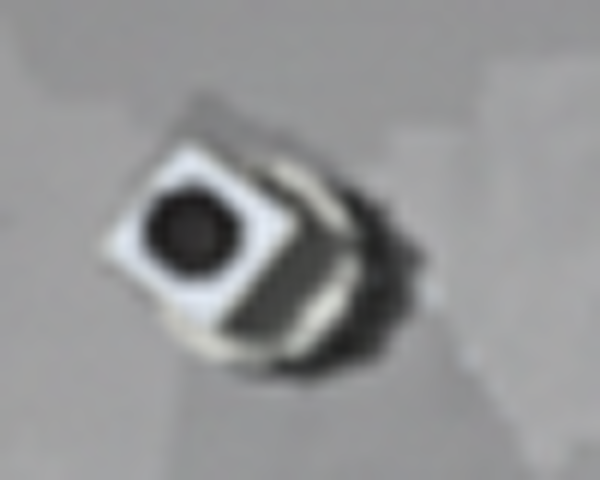

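View pics/cp_w.png

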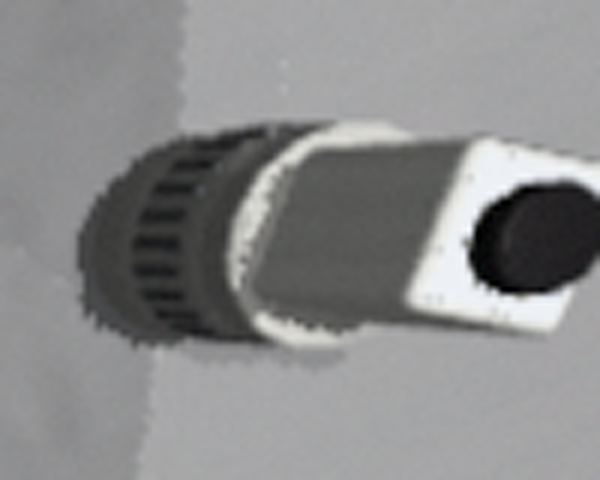

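```bash
python3 - <<'E'
from h import *
P=lambda a,z:onz("top",135+a[0]/12,165+a[1]/12,z)
c=[P(a,.095) for a in [(190,143),(298,222),(212,328),(105,248)]]; print(np.mean(c,0).round(4))
for i in range(4):
    dd=c[(i+1)%4]-c[i]; print(np.linalg.norm(dd).round(4),np.degrees(np.arctan2(dd[1],dd[0])).round(2))
print("plug",P((191,231),.103))
T3=np.load("T3.npy"); print("plug w3",onz("wrist",412+548/6,60+232/6,.103,T3))
Wc=[onz("wrist",412+a/6,60+b/6,.095,T3) for a,b in [(490,140),(410,305),(552,332)]]
for i in range(2):
    dd=Wc[i+1]-Wc[i]; print(np.linalg.norm(dd).round(4),np.degrees(np.arctan2(dd[1],dd[0])).round(2))
print((Wc[0]+Wc[2])/2)
E
```

```text
[0.5404 0.2337 0.095 ]
0.0276 -127.37
0.0275 140.87
0.0275 52.12
0.0272 -38.88
plug [0.54024109 0.2337575  0.103     ]
plug w3 [0.54057578 0.236587   0.103     ]
0.0288 -42.03
0.0273 52.49
[0.54243762 0.23801119 0.095     ]
```

```bash
python3 - <<'E'
from h import *
planrows([.540,.2345,.20],down(np.radians(141.5)),14)
E
```

```text
row [0.002 0.079 0.007] [-0.     0.     0.028]
 row [0.006 0.079 0.007] [-0.     0.     0.028]
 row [0.009 0.078 0.007] [-0.     0.     0.028]
 row [0.012 0.078 0.007] [-0.     0.     0.028]
 row [0.016 0.077 0.007] [-0.     0.     0.028]
 row [0.019 0.076 0.008] [-0.     0.     0.028]
 row [0.022 0.076 0.008] [-0.     0.     0.028]
 row [0.025 0.075 0.008] [-0.     0.     0.028]
 row [0.028 0.073 0.008] [-0.     0.     0.028]
 row [0.031 0.072 0.008] [-0.     0.     0.028]
 row [0.034 0.071 0.008] [-0.     0.     0.028]
 row [0.037 0.069 0.008] [-0.     0.     0.028]
 row [0.04  0.068 0.008] [-0.     0.     0.028]
 row [0.043 0.066 0.008] [-0.     0.     0.028]
```

Emit:
servo_tool --xyz '[[0.002, 0.06, 0], [0.006, 0.078, 0], [0.009, 0.078, 0], [0.012, 0.078, 0.005], [0.016, 0.077, 0.007], [0.019, 0.076, 0.008], [0.022, 0.076, 0.008], [0.025, 0.075, 0.008]]' --rot '[[0, 0, 0.028], [0, 0, 0.028], [0, 0, 0.028], [0, 0, 0.028], [0, 0, 0.028], [0, 0, 0.028], [0, 0, 0.028], [0, 0, 0.028]]' --gripper '[0.5, 1, 1, 1, 1, 1, 1, 1]'

```text
time_s: 8.67
tcp_pos: [0.5267, 0.0434, 0.2135]
orientation: [[-0.904, 0.428, -0.012], [0.428, 0.904, 0.001], [0.012, -0.004, -1.0]]
wrist_force: [0.3, 0.4, 0.0]
opening: 1.0
```

```bash
python3 - <<'E'
from h import *
planrows([.540,.2345,.20],down(np.radians(141.5)),6)
E
```

```text
row [0.029 0.074 0.006] [-0.001 -0.001  0.026]
 row [0.032 0.073 0.006] [-0.001 -0.001  0.026]
 row [0.035 0.072 0.006] [-0.001 -0.001  0.026]
 row [0.037 0.071 0.006] [-0.001 -0.001  0.026]
 row [0.04  0.069 0.006] [-0.001 -0.001  0.026]
 row [0.043 0.067 0.006] [-0.001 -0.001  0.026]
```

Emit:
servo_tool --xyz '[[0.029, 0.074, 0.004], [0.032, 0.073, 0.004], [0.035, 0.072, 0.004], [0.037, 0.071, 0.004], [0.038, 0.06, 0.004], [0.03, 0.04, 0], [0.01, 0.01, 0], [0, 0, 0]]' --rot '[[0, -0.002, 0.026], [0, -0.002, 0.026], [0, -0.001, 0.026], [0, -0.001, 0.026], [0, 0, 0.024], [0, 0, 0.018], [0, 0, 0], [0, 0, 0]]' --gripper '[1, 1, 1, 1, 1, 1, 1, 1]'

```text
time_s: 9.33
tcp_pos: [0.5274, 0.2395, 0.1877]
orientation: [[-0.785, 0.619, -0.025], [0.62, 0.785, -0.004], [0.017, -0.019, -1.0]]
wrist_force: [1.1, -0.1, -0.1]
opening: 1.003
```

```bash
python3 - <<'E'
from h import *
o=ctrl.get_obs(); T=wristT(o); np.save("T9.npy",T); w=vision.camera("wrist")[:,:,::-1]; cv2.imwrite("pics/w9.png",w)
plan([.540,.2345,.12],down(np.radians(141.5)))
E
```

```text
t 9.38 dist mm 68.9 turn deg 1.5
 tool shift units now-axes [-0.0343  0.0143  0.1681] goal-axes [-0.0313  0.0112  0.1689]  turn units [-0.0128 -0.0115  0.0023]
```

View pics/w9.png

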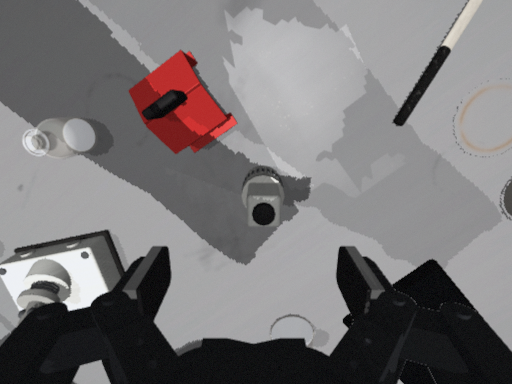

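```bash
python3 - <<'E'
from h import *
T=np.load("T9.npy"); w=cv2.imread("pics/w9.png"); crop(w,225,150,305,240,6,"pics/w9c.png")
print("plug",onz("wrist",264,214,.103,T)); 
E
```

```text
plug [0.54120104 0.23871597 0.103     ]
```

View pics/w9c.png

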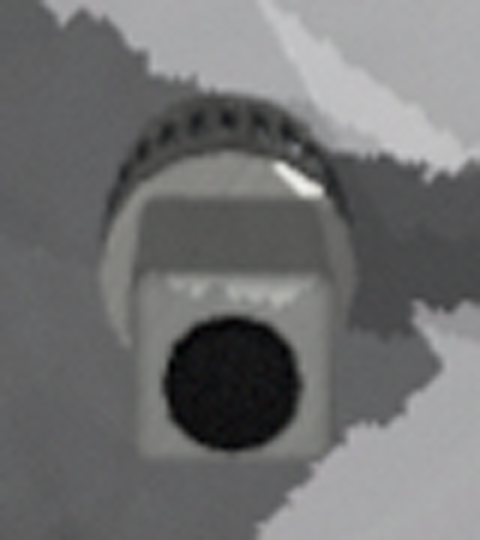

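```bash
python3 - <<'E'
from h import *
T=np.load("T9.npy")
print(onz("wrist",263.7,211.4,.095,T),onz("wrist",263.7,213.8,.103,T))
planrows([.5408,.2365,.12],down(np.radians(141.5)),4)
E
```

```text
[0.5416839  0.23817849 0.095     ] [0.54090183 0.23862649 0.103     ]
 row [-0.008  0.005  0.042] [-0.003 -0.003  0.001]
 row [-0.008  0.005  0.042] [-0.003 -0.003  0.001]
 row [-0.008  0.004  0.042] [-0.003 -0.003  0.001]
 row [-0.008  0.004  0.042] [-0.003 -0.003  0.001]
```

Emit:
servo_tool --xyz '[[-0.01, 0.006, 0.025], [-0.01, 0.006, 0.035], [-0.008, 0.004, 0.035], [-0.003, 0.001, 0.03], [0, 0, 0.005]]' --rot '[[-0.004, -0.004, 0], [-0.004, -0.004, 0], [-0.003, -0.003, 0], [-0.001, -0.001, 0], [0, 0, 0]]' --gripper '[1, 1, 1, 1, 1]'

```text
time_s: 9.8
tcp_pos: [0.5414, 0.23, 0.1318]
orientation: [[-0.784, 0.621, -0.0], [0.621, 0.784, -0.003], [-0.002, -0.003, -1.0]]
wrist_force: [-0.4, 0.8, -0.1]
opening: 1.002
```

```bash
python3 - <<'E'
from h import *
o=ctrl.get_obs(); T=wristT(o); np.save("T10.npy",T); w=vision.camera("wrist")[:,:,::-1]; cv2.imwrite("pics/w10.png",w)
plan([.541,.2375,.056],down(np.radians(141.5)))
E
```

```text
t 9.85 dist mm 76.6 turn deg 0.2
 tool shift units now-axes [0.0128 0.0146 0.1905] goal-axes [0.0125 0.0141 0.1906]  turn units [-0.0018  0.0011  0.0012]
```

View pics/w10.png

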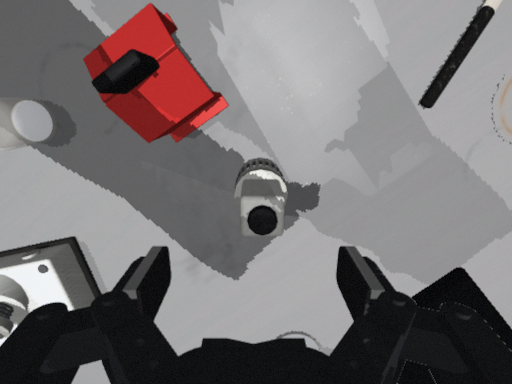

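```bash
python3 - <<'E'
from h import *
T=np.load("T10.npy"); w=cv2.imread("pics/w10.png"); g=w.max(2); m=((g<40)*255).astype(np.uint8); m[:195]=0; m[245:]=0; m[:,:235]=0; m[:,295:]=0
n,l,st,ce=cv2.connectedComponentsWithStats(m); print(st,ce)
i=1+st[1:,4].argmax(); X=onz("wrist",*ce[i],.103,T); print(X)
X[2]=.056; plan(X,down(np.radians(141.5)))
E
```

```text
[[     0      0    512    384 195949]
 [   248    206     29     29    659]] [[255.47833365 191.40454404]
 [261.94233687 219.8831563 ]]
[0.54033284 0.23846706 0.103     ]
t 9.85 dist mm 76.7 turn deg 0.2
 tool shift units now-axes [0.0156 0.0155 0.1905] goal-axes [0.0153 0.0149 0.1906]  turn units [-0.0018  0.0011  0.0012]
```

Emit:
servo_tool --xyz '[[0.008, 0.008, 0.02], [0.005, 0.005, 0.035], [0.002, 0.002, 0.04], [0, 0, 0.04], [0, 0, 0.025], [0, 0, 0.005]]' --rot '[[0, 0, 0], [0, 0, 0], [0, 0, 0], [0, 0, 0], [0, 0, 0], [0, 0, 0]]' --gripper '[1, 1, 1, 1, 1, 1]'

```text
time_s: 10.35
tcp_pos: [0.542, 0.2374, 0.0638]
orientation: [[-0.783, 0.622, 0.003], [0.622, 0.783, -0.003], [-0.004, 0.0, -1.0]]
wrist_force: [0.1, -0.2, -0.1]
opening: 1.0
```

```bash
python3 - <<'E'
from h import *
plan([.5405,.238,.056],down(np.radians(141.5)))
E
```

```text
t 10.35 dist mm 8.0 turn deg 0.2
 tool shift units now-axes [ 0.004  -0.0013  0.0195] goal-axes [ 0.0039 -0.0013  0.0195]  turn units [0.0001 0.0029 0.0001]
```

Emit:
servo_tool --xyz '[[0.003, 0, 0.012], [0.001, 0, 0.006], [0, 0, 0], [0, 0, 0], [0, 0, 0], [0, 0, 0], [0, 0, 0], [0, 0, 0]]' --rot '[[0, 0, 0], [0, 0, 0], [0, 0, 0], [0, 0, 0], [0, 0, 0], [0, 0, 0], [0, 0, 0], [0, 0, 0]]' --gripper '[0.5, 0, -0.2, -0.4, -0.6, -1, -1, -1]' --force 60

```text
time_s: 11.02
tcp_pos: [0.5414, 0.2389, 0.0576]
orientation: [[-0.783, 0.622, 0.005], [0.622, 0.783, -0.002], [-0.005, 0.002, -1.0]]
wrist_force: [-0.3, 0.3, -2.2]
opening: 0.342
```

Emit:
servo_tool --xyz '[[0, 0, -0.01], [0, 0, -0.03], [0, 0, -0.05], [0, 0, -0.06], [0, 0, -0.07], [0, 0, -0.07], [0, 0, -0.06], [0, 0, -0.05]]' --rot '[[0, 0, 0], [0, 0, 0], [0, 0, 0], [0, 0, 0], [0, 0, 0], [0, 0, 0], [0, 0, 0], [0, 0, 0]]' --gripper '[-1, -1, -1, -1, -1, -1, -1, -1]' --force 100

```text
time_s: 11.68
tcp_pos: [0.5368, 0.2385, 0.2243]
orientation: [[-0.783, 0.622, -0.003], [0.622, 0.783, -0.004], [-0.0, -0.005, -1.0]]
wrist_force: [1.3, 0.1, -2.0]
opening: 0.341
```

```bash
cat >> h.py <<'E'
YAW=np.radians(-25.7); LEAN=np.array([np.sin(np.radians(25))*np.cos(YAW),np.sin(np.radians(25))*np.sin(YAW),np.cos(np.radians(25))])
TIP=np.array([.4936,-.0336,.0971]); FOOT=TIP-.052*LEAN
def goalR(yaw=None):
    z=-LEAN; y=down(YAW+np.pi)[:,1]; return np.column_stack([np.cross(y,z),y,z])
E
python3 - <<'E'
from h import *
w=cv2.imread("pics/wrist8.png"); crop(w,370,80,450,165,7,"pics/n8.png")
o=ctrl.get_obs(); print(o["tcp_pos"],o["qpos"].round(2),o["wrist_force"].round(1),o["opening"]); cv2.imwrite("pics/w11.png",vision.camera("wrist")[:,:,::-1])
print(FOOT,goalR().round(3)); planrows(FOOT+.20*LEAN,goalR(),16)
E
```

```text
[0.53679891 0.23845643 0.22431158] [ 0.2   0.07  0.05  1.55 -0.    0.87] [ 1.3  0.1 -2. ] 0.3412042951334114
[ 0.4737978  -0.02406984  0.049972  ] [[-0.817  0.434 -0.381]
 [ 0.393  0.901  0.183]
 [ 0.423  0.    -0.906]]
 row [-0.031 -0.036 -0.   ] [ 0.002  0.018 -0.009]
 row [-0.03  -0.036 -0.001] [ 0.002  0.018 -0.009]
 row [-0.03  -0.036 -0.002] [ 0.002  0.018 -0.009]
 row [-0.029 -0.037 -0.002] [ 0.002  0.018 -0.009]
 row [-0.028 -0.037 -0.003] [ 0.002  0.018 -0.009]
 row [-0.028 -0.038 -0.004] [ 0.002  0.018 -0.009]
 row [-0.027 -0.038 -0.004] [ 0.002  0.018 -0.009]
 row [-0.026 -0.038 -0.005] [ 0.002  0.018 -0.009]
 row [-0.026 -0.039 -0.006] [ 0.002  0.018 -0.009]
 row [-0.025 -0.039 -0.006] [ 0.002  0.018 -0.009]
 row [-0.024 -0.039 -0.007] [ 0.002  0.018 -0.009]
 row [-0.024 -0.04  -0.007] [ 0.002  0.018 -0.009]
 row [-0.023 -0.04  -0.008] [ 0.002  0.018 -0.009]
 row [-0.022 -0.04  -0.008] [ 0.002  0.018 -0.009]
 row [-0.021 -0.041 -0.009] [ 0.002  0.018 -0.009]
 row [-0.021 -0.041 -0.009] [ 0.002  0.018 -0.009]
```

View pics/n8.png

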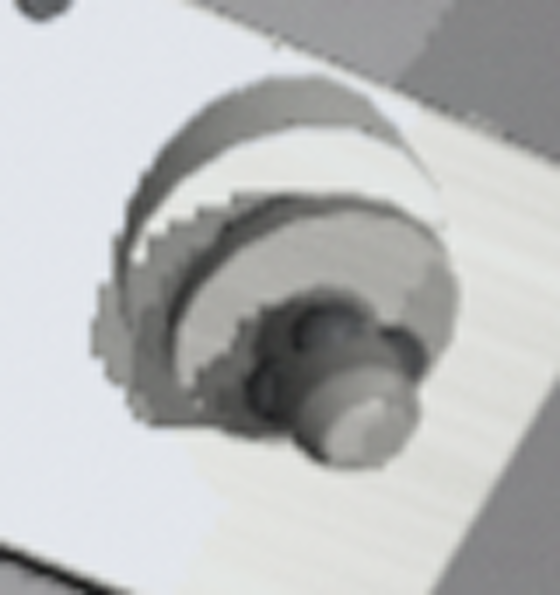

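View pics/w11.png

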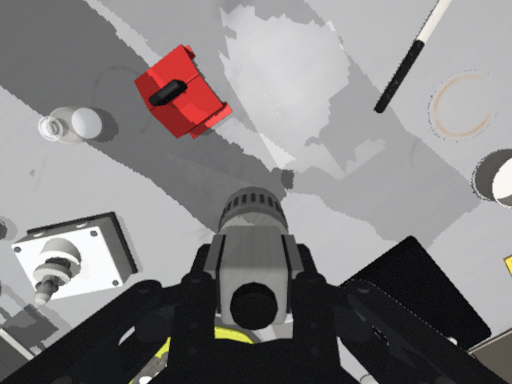

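The coupler is held straight, with the plug at (254,303), and the nipple tip shows at (45,295). I carry it over, tilting on the way.

Emit:
servo_tool --xyz '[[-0.031, -0.036, 0], [-0.03, -0.036, -0.002], [-0.03, -0.036, -0.002], [-0.029, -0.037, -0.002], [-0.028, -0.037, -0.003], [-0.028, -0.038, -0.004], [-0.027, -0.038, -0.004], [-0.026, -0.038, -0.005]]' --rot '[[0.002, 0.018, -0.009], [0.002, 0.018, -0.009], [0.002, 0.018, -0.009], [0.002, 0.018, -0.009], [0.002, 0.018, -0.009], [0.002, 0.018, -0.009], [0.002, 0.018, -0.009], [0.002, 0.018, -0.009]]' --gripper '[-1, -1, -1, -1, -1, -1, -1, -1]'

```text
time_s: 12.4
tcp_pos: [0.5458, 0.0876, 0.2447]
orientation: [[-0.834, 0.522, -0.177], [0.511, 0.853, 0.108], [0.207, -0.0, -0.978]]
wrist_force: [0.4, 0.4, -2.1]
opening: 0.342
```

```bash
python3 - <<'E'
from h import *
T8=np.load("T8.npy"); print("tip w8",onz("wrist",421.4,141.7,.0971,T8))
print(tri([ray("wrist",421.4,141.7,T8),ray("wrist",325+466/5,70+394/5,np.load("T4.npy")),ray("wrist",185+237/3.5,90+294/3.5,np.load("T3.npy"))]))
print(ctrl.get_obs()["qpos"].round(2)); planrows(FOOT+.20*LEAN,goalR(),8)
E
```

```text
tip w8 [ 0.49391358 -0.03542862  0.0971    ]
(array([ 0.4942647 , -0.0331664 ,  0.09401268]), [np.float64(0.0005520287583614294), np.float64(0.0006247701444618946), np.float64(0.0005903284951391581)])
[-0.13  0.19  0.2   1.77  0.08  0.42]
 row [-0.026 -0.039 -0.001] [ 0.003  0.019 -0.008]
 row [-0.025 -0.039 -0.002] [ 0.003  0.019 -0.008]
 row [-0.025 -0.039 -0.002] [ 0.003  0.019 -0.008]
 row [-0.024 -0.04  -0.003] [ 0.003  0.019 -0.008]
 row [-0.023 -0.04  -0.003] [ 0.003  0.019 -0.008]
 row [-0.023 -0.04  -0.004] [ 0.003  0.019 -0.008]
 row [-0.022 -0.041 -0.004] [ 0.003  0.019 -0.008]
 row [-0.022 -0.041 -0.005] [ 0.003  0.019 -0.008]
```

Emit:
servo_tool --xyz '[[-0.026, -0.039, -0.001], [-0.025, -0.039, -0.002], [-0.025, -0.039, -0.002], [-0.024, -0.04, -0.003], [-0.023, -0.04, -0.003], [-0.023, -0.035, -0.003], [-0.015, -0.025, -0.003], [-0.008, -0.01, 0]]' --rot '[[0.003, 0.019, -0.008], [0.003, 0.019, -0.008], [0.003, 0.019, -0.008], [0.003, 0.019, -0.008], [0.003, 0.019, -0.008], [0.003, 0.018, -0.007], [0.002, 0.013, -0.004], [0.001, 0.007, -0.002]]' --gripper '[-1, -1, -1, -1, -1, -1, -1, -1]'

```text
time_s: 13.07
tcp_pos: [0.553, -0.0484, 0.2389]
orientation: [[-0.821, 0.446, -0.358], [0.411, 0.895, 0.174], [0.398, -0.004, -0.917]]
wrist_force: [0.4, 1.0, -2.4]
opening: 0.342
```

```bash
python3 - <<'E'
from h import *
o=ctrl.get_obs(); print(o["tcp_pos"],o["qpos"].round(2)); plan(FOOT+.17*LEAN,goalR())
T=wristT(o); np.save("T12.npy",T); cv2.imwrite("pics/w12.png",vision.camera("wrist")[:,:,::-1]); cv2.imwrite("pics/s12.png",vision.camera("scene")[:,:,::-1])
E
```

```text
[ 0.55300716 -0.04840736  0.23891489] [-0.35  0.5   0.51  1.99  0.04  0.11]
t 13.07 dist mm 38.4 turn deg 1.8
 tool shift units now-axes [-0.012  -0.0311  0.0899] goal-axes [-0.014  -0.031   0.0897]  turn units [ 0.0015  0.0182 -0.0094]
```

View pics/w12.png

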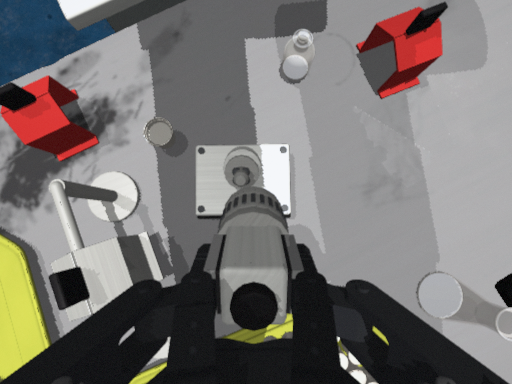

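View pics/s12.png

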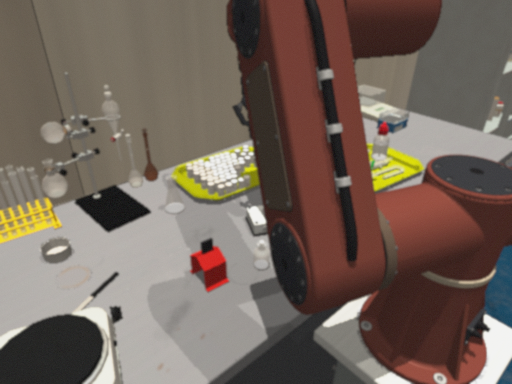

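The wrist picture shows the nipple tip at about (240,178), the coupler barrel at (254,205), and the guard still on the bar at (105,275). I refine the tip from this view.

```bash
python3 - <<'E'
from h import *
w=cv2.imread("pics/w12.png"); crop(w,190,135,300,240,7,"pics/w12c.png")
E
```

```text
(no output)
```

View pics/w12c.png

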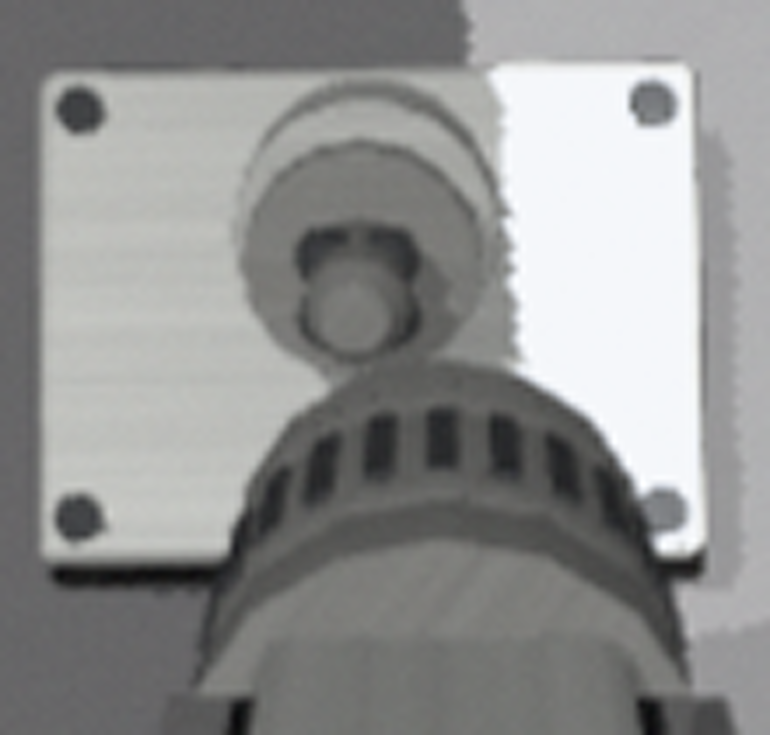

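```bash
python3 - <<'E'
from h import *
T=np.load("T12.npy"); f=lambda a,z:onz("wrist",190+a[0]/7,135+a[1]/7,z,T)
print("tip",f((350,318),.0971))
h=[f(a,.04) for a in [(80,108),(653,103),(660,510),(78,517)]]; print(np.array(h).round(4),np.mean(h,0).round(4))
for i in range(4):
    dd=h[(i+1)%4]-h[i]; print(np.linalg.norm(dd).round(4),np.degrees(np.arctan2(dd[1],dd[0])).round(2))
print(tri([ray("wrist",190+350/7,135+318/7,T),ray("wrist",421.4,141.7,np.load("T8.npy")),ray("wrist",325+466/5,70+394/5,np.load("T4.npy")),ray("wrist",185+237/3.5,90+294/3.5,np.load("T3.npy"))]))
# coupler mouth circle: barrel top edges
o=ctrl.get_obs(); print((o["orientation"].T@(f((350,318),.0971)-o["tcp_pos"])).round(4))
E
```

```text
tip [ 0.49453407 -0.03476178  0.0971    ]
[[ 4.299e-01 -6.080e-02  4.000e-02]
 [ 4.757e-01  3.280e-02  4.000e-02]
 [ 5.420e-01  3.000e-04  4.000e-02]
 [ 4.968e-01 -9.320e-02  4.000e-02]] [ 0.4861 -0.0302  0.04  ]
0.1041 63.94
0.0739 -26.11
0.1038 -115.84
0.0743 154.17
(array([ 0.49412219, -0.03378578,  0.09484377]), [np.float64(0.0009461768287422254), np.float64(0.00042269234731849006), np.float64(0.0007283978713027357), np.float64(0.0009398610940334047)])
[-0.0029 -0.0142  0.1528]
```

```bash
sed -i 's/YAW=np.radians(-25.7)/YAW=np.radians(-25.9)/; s/TIP=np.array(\[.4936,-.0336,.0971\])/TIP=np.array([.4942,-.0342,.0971])/' h.py; python3 - <<'E'
from h import *
plan(FOOT+.15*LEAN,goalR()); planrows(FOOT+.15*LEAN,goalR(),4)
E
```

```text
t 13.17 dist mm 57.0 turn deg 1.7
 tool shift units now-axes [-0.0127 -0.0344  0.1376] goal-axes [-0.0161 -0.0344  0.1372]  turn units [ 0.0007  0.0183 -0.0074]
 row [-0.003 -0.009  0.034] [ 0.     0.005 -0.002]
 row [-0.003 -0.009  0.034] [ 0.     0.005 -0.002]
 row [-0.004 -0.009  0.034] [ 0.     0.005 -0.002]
 row [-0.004 -0.009  0.034] [ 0.     0.005 -0.002]
```

Emit:
servo_tool --xyz '[[-0.006, -0.016, 0.015], [-0.005, -0.012, 0.025], [-0.003, -0.004, 0.03], [-0.001, -0.001, 0.03], [0, 0, 0.015], [0, 0, 0]]' --rot '[[0, 0.008, -0.003], [0, 0.006, -0.002], [0, 0.003, -0.001], [0, 0.002, 0], [0, 0, 0], [0, 0, 0]]' --gripper '[-1, -1, -1, -1, -1, -1]'

```text
time_s: 13.67
tcp_pos: [0.5332, -0.0506, 0.1918]
orientation: [[-0.817, 0.435, -0.38], [0.393, 0.901, 0.185], [0.423, 0.001, -0.906]]
wrist_force: [-0.1, 0.5, -2.0]
opening: 0.341
```

```bash
python3 - <<'E'
from h import *
print(ctrl.get_obs()["qpos"].round(3)); plan(FOOT+.117*LEAN,goalR())
E
```

```text
[-0.362  0.462  0.37   1.913  0.039  0.079]
t 13.67 dist mm 38.8 turn deg 0.2
 tool shift units now-axes [-0.0043 -0.0057  0.0967] goal-axes [-0.0043 -0.0056  0.0967]  turn units [0.0002 0.0001 0.0019]
```

Emit:
servo_tool --xyz '[[-0.002, -0.004, 0.02], [-0.002, -0.002, 0.025], [0, 0, 0.025], [0, 0, 0.012], [0, 0, 0]]' --rot '[[0, 0, 0], [0, 0, 0], [0, 0, 0], [0, 0, 0], [0, 0, 0]]' --gripper '[-1, -1, -1, -1, -1]'

```text
time_s: 14.08
tcp_pos: [0.52, -0.0455, 0.1618]
orientation: [[-0.819, 0.432, -0.379], [0.391, 0.902, 0.183], [0.421, 0.002, -0.907]]
wrist_force: [-0.1, 0.3, -3.0]
opening: 0.342
```

```bash
python3 - <<'E'
from h import *
o=ctrl.get_obs(); plan(FOOT+.117*LEAN,goalR()); plan(FOOT+.0676*LEAN,goalR())
np.save("T13.npy",wristT(o)); w=vision.camera("wrist")[:,:,::-1]; cv2.imwrite("pics/w13.png",w); crop(w,170,100,340,260,4.5,"pics/w13c.png")
E
```

```text
t 14.08 dist mm 5.9 turn deg 0.3
 tool shift units now-axes [-0.0046 -0.0028  0.0137] goal-axes [-0.0047 -0.0028  0.0137]  turn units [-0.0003  0.0015  0.0037]
t 14.08 dist mm 54.9 turn deg 0.3
 tool shift units now-axes [-0.0044 -0.0027  0.1372] goal-axes [-0.0047 -0.0028  0.1372]  turn units [-0.0003  0.0015  0.0037]
```

View pics/w13c.png

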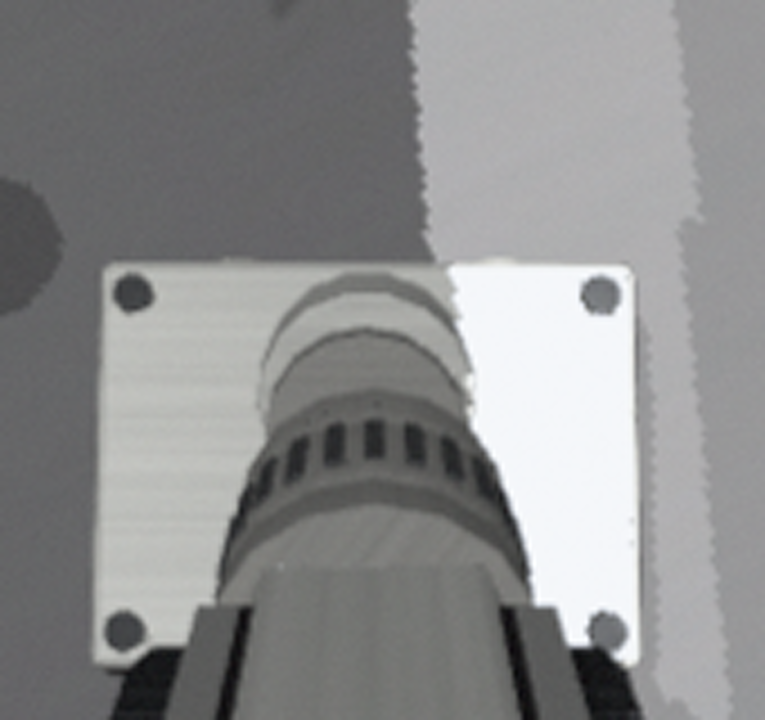

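Sleeve edges at crop x = 262 and 470 give a centre of 366, and the coupler's apex is at 375. That is about 1.3 mm to correct along −y, agreeing with the plan's −1.1 mm. I correct, then go on along the axis.

Emit:
servo_tool --xyz '[[-0.005, -0.004, 0.002], [-0.002, -0.001, 0.004]]' --rot '[[0, 0.001, 0.002], [0, 0, 0.001]]' --gripper '[-1, -1]' --force 110

```text
time_s: 14.3
tcp_pos: [0.5214, -0.0482, 0.1602]
orientation: [[-0.817, 0.436, -0.378], [0.395, 0.9, 0.183], [0.42, 0.0, -0.908]]
wrist_force: [-0.3, -0.3, -2.1]
opening: 0.339
```

```bash
python3 - <<'E'
from h import *
plan(FOOT+.0676*LEAN,goalR())
E
```

```text
t 14.30 dist mm 54.5 turn deg 0.2
 tool shift units now-axes [0.0031 0.0018 0.1363] goal-axes [0.0027 0.0018 0.1363]  turn units [-0.0003  0.0021  0.0009]
```

Emit:
servo_tool --xyz '[[0.002, 0.001, 0.01], [0.001, 0, 0.012], [0, 0, 0.012]]' --rot '[[0, 0.001, 0], [0, 0, 0], [0, 0, 0]]' --gripper '[-1, -1, -1]'

```text
time_s: 14.55
tcp_pos: [0.5164, -0.0455, 0.1487]
orientation: [[-0.817, 0.436, -0.377], [0.396, 0.9, 0.183], [0.419, 0.0, -0.908]]
wrist_force: [-0.3, 0.1, -2.9]
opening: 0.335
```

```bash
python3 - <<'E'
from h import *
plan(FOOT+.0676*LEAN,goalR())
E
```

```text
t 14.55 dist mm 41.7 turn deg 0.2
 tool shift units now-axes [0.0024 0.0011 0.1042] goal-axes [0.002  0.0011 0.1042]  turn units [0.     0.0028 0.0006]
```

Emit:
servo_tool --xyz '[[0.002, 0.001, 0.012], [0.001, 0, 0.012], [0, 0, 0.012]]' --rot '[[0, 0.001, 0], [0, 0.001, 0], [0, 0, 0]]' --gripper '[-1, -1, -1]'

```text
time_s: 14.8
tcp_pos: [0.5093, -0.0416, 0.1346]
orientation: [[-0.816, 0.436, -0.38], [0.395, 0.9, 0.184], [0.422, 0.0, -0.907]]
wrist_force: [-0.1, 0.3, -2.4]
opening: 0.342
```

```bash
python3 - <<'E'
from h import *
plan(FOOT+.0676*LEAN,goalR()); o=ctrl.get_obs(); print((o["orientation"].T@o["wrist_force"]).round(1), o["moment"].round(2))
E
```

```text
t 14.80 dist mm 25.5 turn deg 0.1
 tool shift units now-axes [-0.0014  0.      0.0636] goal-axes [-0.0014  0.      0.0636]  turn units [0.     0.0004 0.0005]
[-0.8  0.2  2.3] [-0.26 -0.55  0.05]
```

Emit:
servo_tool --xyz '[[-0.001, 0, 0.012], [0, 0, 0.015]]' --rot '[[0, 0, 0], [0, 0, 0]]' --gripper '[-1, -1]'

```text
time_s: 14.97
tcp_pos: [0.5055, -0.0399, 0.1249]
orientation: [[-0.816, 0.436, -0.379], [0.396, 0.9, 0.184], [0.421, 0.0, -0.907]]
wrist_force: [-0.0, -0.3, -0.1]
opening: 0.337
```

```bash
python3 - <<'E'
from h import *
plan(FOOT+.0676*LEAN,goalR()); o=ctrl.get_obs(); print((o["orientation"].T@o["wrist_force"]).round(1), o["moment"].round(2))
E
```

```text
t 14.97 dist mm 14.9 turn deg 0.1
 tool shift units now-axes [-0.0006  0.0004  0.0373] goal-axes [-0.0007  0.0004  0.0373]  turn units [-0.0002  0.0013  0.0005]
[-0.1 -0.3  0. ] [-0.27 -0.46  0.06]
```

Emit:
servo_tool --xyz '[[0, 0, 0.014], [0, 0, 0.014]]' --rot '[[0, 0, 0], [0, 0, 0]]' --gripper '[-1, -1]'

```text
time_s: 15.13
tcp_pos: [0.5011, -0.0377, 0.1145]
orientation: [[-0.817, 0.436, -0.378], [0.396, 0.9, 0.183], [0.42, 0.0, -0.908]]
wrist_force: [1.2, -1.9, 6.6]
opening: 0.341
```

```bash
python3 - <<'E'
from h import *
plan(FOOT+.0676*LEAN,goalR()); o=ctrl.get_obs(); print((o["orientation"].T@o["wrist_force"]).round(1), o["moment"].round(2))
E
```

```text
t 15.13 dist mm 3.5 turn deg 0.2
 tool shift units now-axes [-0.0007  0.0004  0.0087] goal-axes [-0.0008  0.0004  0.0087]  turn units [-0.0001  0.0022  0.0005]
[ 1.  -1.2 -6.8] [-0.07 -0.13  0.03]
```

Emit:
servo_tool --xyz '[[0, 0, 0.014], [0, 0, 0.012]]' --rot '[[0, 0, 0], [0, 0, 0]]' --gripper '[-1, -1]'

```text
time_s: 15.3
tcp_pos: [0.4998, -0.0371, 0.1106]
orientation: [[-0.82, 0.437, -0.37], [0.398, 0.9, 0.18], [0.411, 0.001, -0.911]]
wrist_force: [9.9, -6.3, 60.0]
opening: 0.339
```

```bash
python3 - <<'E'
from h import *
plan(FOOT+.0676*LEAN,goalR()); o=ctrl.get_obs(); print((o["orientation"].T@o["wrist_force"]).round(1), o["moment"].round(2))
E
```

```text
t 15.30 dist mm 0.7 turn deg 0.7
 tool shift units now-axes [-0.      0.0005 -0.0017] goal-axes [-0.      0.0005 -0.0017]  turn units [0.0005 0.0082 0.0004]
[ 14.1  -1.2 -59.5] [1.17 3.29 0.1 ]
```

It is at the hard stop: 60 N, with the mouth at about 10 mm. I ease the push down and square it up.

Emit:
servo_tool --xyz '[[0, 0, 0.003], [0, 0, 0.003]]' --rot '[[0, 0.005, 0], [0, 0.002, 0]]' --gripper '[-1, -1]'

```text
time_s: 15.47
tcp_pos: [0.5006, -0.0375, 0.1129]
orientation: [[-0.819, 0.437, -0.372], [0.397, 0.899, 0.182], [0.414, 0.001, -0.91]]
wrist_force: [1.2, -2.0, 6.4]
opening: 0.341
```

```bash
python3 - <<'E'
from h import *
plan(FOOT+.0676*LEAN,goalR()); o=ctrl.get_obs(); print((o["orientation"].T@o["wrist_force"]).round(1), o["moment"].round(2))
E
```

```text
t 15.47 dist mm 1.8 turn deg 0.5
 tool shift units now-axes [-0.0002  0.0005  0.0044] goal-axes [-0.0002  0.0005  0.0044]  turn units [0.0009 0.006  0.0003]
[ 0.9 -1.3 -6.6] [-0.03  0.17  0.09]
```

Emit:
servo_tool --xyz '[[0, 0, 0.008], [0, 0, 0.007]]' --rot '[[0, 0.005, 0], [0, 0.003, 0]]' --gripper '[-1, -1]'

```text
time_s: 15.63
tcp_pos: [0.5002, -0.0374, 0.1108]
orientation: [[-0.817, 0.437, -0.377], [0.396, 0.899, 0.185], [0.42, 0.002, -0.908]]
wrist_force: [3.2, -2.8, 21.8]
opening: 0.331
```

```bash
python3 - <<'E'
from h import *
plan(FOOT+.0676*LEAN,goalR()); o=ctrl.get_obs(); print((o["orientation"].T@o["wrist_force"]).round(1), o["moment"].round(2))
E
```

```text
t 15.63 dist mm 0.5 turn deg 0.2
 tool shift units now-axes [ 0.0008  0.0006 -0.0008] goal-axes [ 0.0008  0.0006 -0.0008]  turn units [0.0013 0.0021 0.0003]
[  5.4  -1.1 -21.5] [0.25 0.85 0.1 ]
```

Emit:
servo_tool --xyz '[[0, 0, 0.006], [0, 0, 0.006]]' --rot '[[0, 0.001, 0], [0, 0.001, 0]]' --gripper '[-1, -1]'

```text
time_s: 15.8
tcp_pos: [0.5001, -0.0373, 0.1109]
orientation: [[-0.818, 0.438, -0.374], [0.397, 0.899, 0.184], [0.417, 0.002, -0.909]]
wrist_force: [1.7, -2.4, 18.7]
opening: 0.335
```

```bash
python3 - <<'E'
from h import *
def st():
    o=ctrl.get_obs(); plan(FOOT+.0676*LEAN,goalR(),o); print((o["orientation"].T@o["wrist_force"]).round(1),o["opening"])
st(); o=ctrl.get_obs(); np.save("T14.npy",wristT(o))
w=vision.camera("wrist")[:,:,::-1]; cv2.imwrite("pics/w14.png",w); cv2.imwrite("pics/s14.png",vision.camera("scene")[:,:,::-1]); cv2.imwrite("pics/t14.png",vision.camera("top")[:,:,::-1])
st()
crop(w,130,80,370,280,3.2,"pics/w14c.png")
E
```

```text
t 15.80 dist mm 0.4 turn deg 0.4
 tool shift units now-axes [ 0.0005  0.0006 -0.0008] goal-axes [ 0.0006  0.0006 -0.0008]  turn units [0.0017 0.0041 0.0002]
[  5.5  -1.4 -18.1] 0.33466920893510005
t 15.95 dist mm 0.4 turn deg 0.4
 tool shift units now-axes [ 0.0005  0.0006 -0.0007] goal-axes [ 0.0005  0.0006 -0.0007]  turn units [0.0017 0.0041 0.0002]
[  5.1  -0.9 -18.1] 0.33575725653554755
```

View pics/w14.png

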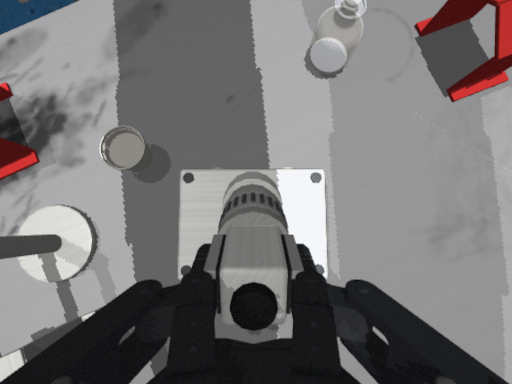

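View pics/w14c.png

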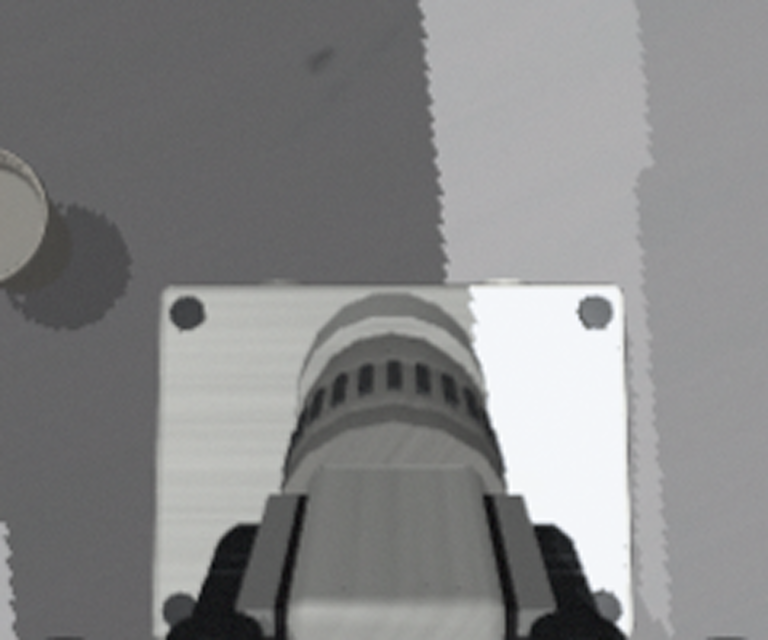

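View pics/s14.png

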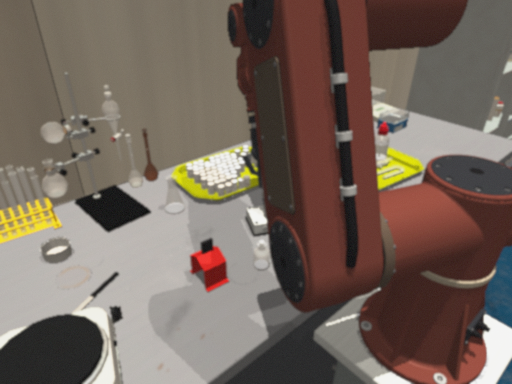

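The wrist picture shows the coupler seated on the sleeve and in line with it (both at x ≈ 253). The plug at (254,305) has not slipped. The force holds steady at −18 N along the tool. I check the guard once from above.

```bash
python3 - <<'E'
from h import *
t=cv2.imread("pics/t14.png"); w=cv2.imread("pics/w14.png")
a=cv2.resize(t[120:300,200:400],None,fx=2,fy=2,interpolation=cv2.INTER_CUBIC); b=cv2.resize(w[220:384,0:160],(400,360),interpolation=cv2.INTER_CUBIC)
cv2.imwrite("pics/f14.png",np.hstack([a,b]))
E
```

```text
(no output)
```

View pics/f14.png

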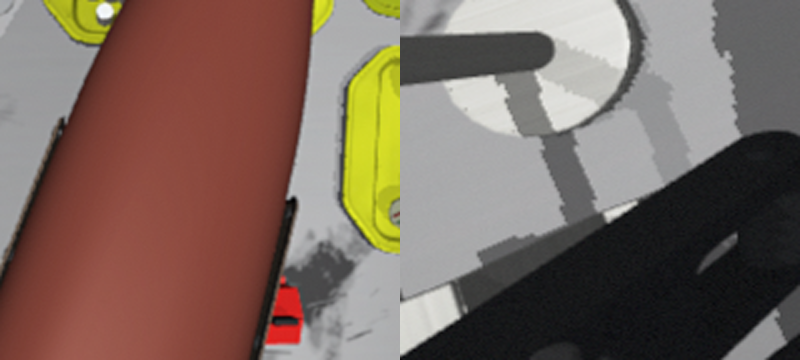

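```bash
python3 - <<'E'
from h import *
ticket.job_done(); o=ctrl.get_obs(); print(o["time_s"],(o["orientation"].T@o["wrist_force"]).round(1),o["opening"])
E
```

```text
the job is handed in; nothing more can be done
the job is handed in; nothing more can be done
```

I hung the grey guard astride the rail bar. I then pressed the coupler onto the leaning nipple to its hard stop and handed the job in at about 16 s, still gripping and pushing. No verdict came back.

**Coupler:** at the last check the tool was within 0.4 mm and 0.4° of the planned fully-home pose. The push was steady at about 18–20 N, the jaws sat on the grip at about 28 mm with a 110 N setting, and the wrist picture showed no slip. Reaching the stop briefly took about 60 N at the wrist.

**Guard:** it was seen hanging level after release and again at about 13 s. In the final views the arm hid most of it, so its last state was only partly confirmed.

**Bystanders:** in the last pictures the cup, bottle and flask stood where they had been, judged by eye and not measured.

**Disagreements:** the top and wrist cameras differed by up to about 5 mm on the coupler and 2 mm on the bar. I used mainly the wrist readings for the final positioning.

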